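Load the numbered stain-bottle rack in order and bolt it

TASK

Stand the three dropper bottles in the leaning stain rack, one to a pocket and each right down on the pocket's floor, filling the pockets in the order of the studs behind their mouths: one stud first, then two, then three. Then slide the rack's retaining bolt by its knob fully home into its keeper. Knock no bottle over, and leave the tin, the timer and the soap where they are.

Things in the scene. Friction and masses are not known exactly. Their poses are not given: they have to be found in the camera images.
- rack: bent-steel stand, 130 (x) by 290 (y) mm, fixed; origin under its centre at worktop height. Its front looks to its own -x. The deck (112 mm deep, 40 mm high at the centre) slopes 30 degrees, low at the front, so the three pocket blocks on it (at y = -70, 0, +70 mm) lean 30 degrees, mouths towards the front. A carrying handle spans the pockets overhead (see handle)
- bottle_a: amber dropper bottle, standing on the worktop: round body 33 mm across and 70 mm high, black collar 24 mm across up to 77 mm, rubber bulb 13 mm across up to 102 mm; 50 to 100 g. Origin at the centre of its underside, z up along the bottle. The three bottles are alike: any may go in any pocket
- bottle_b: second bottle, like bottle_a
- bottle_c: third bottle, like bottle_a
- pocket_1_floor (a point): centre of the inner floor of pocket 1, the white block with one stud on the ledge behind its mouth (block 52 mm wide along the rack, 50 mm deep, 44 mm high, ledge 22 mm more at the back). Round bore 41 mm across, 38 mm deep. Any of the three blocks may stand at any of the rack's three places
- pocket_1_mouth (a point): centre of the mouth of pocket 1; the line from floor to mouth is the bore's axis, which leans 30 degrees from vertical towards the rack's front
- pocket_2_floor (a point): centre of the inner floor of pocket 2, the white block with two studs on the ledge behind its mouth (block 52 mm wide along the rack, 50 mm deep, 44 mm high, ledge 22 mm more at the back). Round bore 41 mm across, 38 mm deep. Any of the three blocks may stand at any of the rack's three places
- pocket_2_mouth (a point): centre of the mouth of pocket 2; the line from floor to mouth is the bore's axis, which leans 30 degrees from vertical towards the rack's front
- pocket_3_floor (a point): centre of the inner floor of pocket 3, the white block with three studs on the ledge behind its mouth (block 52 mm wide along the rack, 50 mm deep, 44 mm high, ledge 22 mm more at the back). Round bore 41 mm across, 38 mm deep. Any of the three blocks may stand at any of the rack's three places
- pocket_3_mouth (a point): centre of the mouth of pocket 3; the line from floor to mouth is the bore's axis, which leans 30 degrees from vertical towards the rack's front
- bolt (a joint): retaining bolt: flat bar sliding in guides along the rack's front towards the rack's -y; 0 m drawn back, 0.038 m fully home at its stop, nose through the keeper. About 2 N of friction; stays where left; starts at 0 to 8 mm. Its three tabs (16 mm wide, tops 16 mm above the mouths, 29 mm in front of the bore axes) stand between the pockets when drawn back, before the bottles when home
- bolt_knob (a point): middle of the grip of the knob at the bolt's +y end: black cylinder 15 mm across, 28 mm long, parallel to the bores (leans 30 degrees); moves with the bolt. Along that axis the bar's upper face lies 42 mm and the guides' tops 37 mm below this point. Home, it stands 42 mm to the +y side of the nearest bore axis and 31 mm in front of it
- handle (a point): middle of the rack's fixed carrying handle: level bar along the rack's y, 274 mm long, 18 mm thick, about 245 mm above the worktop and right over the mouths, on two posts from the deck's rear corners. It bars the way down from straight above; seen along the bores it runs 80 mm behind their axes, so a tool leaning as they do passes in front of it
- tin: bystander: flat round tin 65 mm across, 29 mm high, loose; origin centre of underside
- timer: bystander: round dial timer 65 mm across, 49 mm high, loose; origin centre of underside
- soap_bar: bystander: green bar of soap 44 (x) by 72 (y) by 21 mm, loose; origin centre of underside
Mind the look-alikes: they are no part of the job. What is shaped like the bottle_b but red is not meant.

How it is judged:
On the way, in this order (a step that is already met when the one before it is completed fails the run):
1. a bottle stands on the floor of pocket 1 and is let go (((distance between bottle_a and pocket_1_floor below 0.01 m and angle between bottle_a's own z axis and vertical below 0.85 rad and contact force between the fingers and bottle_a below 0.5 N) or (distance between bottle_b and pocket_1_floor below 0.01 m and angle between bottle_b's own z axis and vertical below 0.85 rad and contact force between the fingers and bottle_b below 0.5 N) or (distance between bottle_c and pocket_1_floor below 0.01 m and angle between bottle_c's own z axis and vertical below 0.85 rad and contact force between the fingers and bottle_c below 0.5 N))), for 0.2 s.
2. a bottle stands on the floor of pocket 2 and is let go (((distance between bottle_a and pocket_2_floor below 0.01 m and angle between bottle_a's own z axis and vertical below 0.85 rad and contact force between the fingers and bottle_a below 0.5 N) or (distance between bottle_b and pocket_2_floor below 0.01 m and angle between bottle_b's own z axis and vertical below 0.85 rad and contact force between the fingers and bottle_b below 0.5 N) or (distance between bottle_c and pocket_2_floor below 0.01 m and angle between bottle_c's own z axis and vertical below 0.85 rad and contact force between the fingers and bottle_c below 0.5 N))), for 0.2 s.
3. a bottle stands on the floor of pocket 3 and is let go (((distance between bottle_a and pocket_3_floor below 0.01 m and angle between bottle_a's own z axis and vertical below 0.85 rad and contact force between the fingers and bottle_a below 0.5 N) or (distance between bottle_b and pocket_3_floor below 0.01 m and angle between bottle_b's own z axis and vertical below 0.85 rad and contact force between the fingers and bottle_b below 0.5 N) or (distance between bottle_c and pocket_3_floor below 0.01 m and angle between bottle_c's own z axis and vertical below 0.85 rad and contact force between the fingers and bottle_c below 0.5 N))), for 0.2 s.
4. the bolt is slid home (value of joint bolt above 0.034 m), for 0.2 s.
At the end, for the whole second after the job is handed in: each pocket holds one bottle, let go and at rest, its underside's centre within 10 mm of the centre of the pocket's floor; the bolt stands beyond 34 mm of its 38 mm (((distance between bottle_a and pocket_1_floor below 0.01 m and angle between bottle_a's own z axis and vertical below 0.85 rad and contact force between the fingers and bottle_a below 0.5 N) or (distance between bottle_b and pocket_1_floor below 0.01 m and angle between bottle_b's own z axis and vertical below 0.85 rad and contact force between the fingers and bottle_b below 0.5 N) or (distance between bottle_c and pocket_1_floor below 0.01 m and angle between bottle_c's own z axis and vertical below 0.85 rad and contact force between the fingers and bottle_c below 0.5 N)) and ((distance between bottle_a and pocket_2_floor below 0.01 m and angle between bottle_a's own z axis and vertical below 0.85 rad and contact force between the fingers and bottle_a below 0.5 N) or (distance between bottle_b and pocket_2_floor below 0.01 m and angle between bottle_b's own z axis and vertical below 0.85 rad and contact force between the fingers and bottle_b below 0.5 N) or (distance between bottle_c and pocket_2_floor below 0.01 m and angle between bottle_c's own z axis and vertical below 0.85 rad and contact force between the fingers and bottle_c below 0.5 N)) and ((distance between bottle_a and pocket_3_floor below 0.01 m and angle between bottle_a's own z axis and vertical below 0.85 rad and contact force between the fingers and bottle_a below 0.5 N) or (distance between bottle_b and pocket_3_floor below 0.01 m and angle between bottle_b's own z axis and vertical below 0.85 rad and contact force between the fingers and bottle_b below 0.5 N) or (distance between bottle_c and pocket_3_floor below 0.01 m and angle between bottle_c's own z axis and vertical below 0.85 rad and contact force between the fingers and bottle_c below 0.5 N)) and value of joint bolt above 0.034 m and linear speed of each of bottle_a, bottle_b, bottle_c below 0.02 m/s); the robot touches nothing.
It fails at once if a bottle is tipped over (more than 69 degrees from upright) (angle between any of bottle_a, bottle_b, bottle_c's own z axis and vertical above 1.2 rad).
It fails at once if the tin, the timer or the soap is shifted more than 20 mm (distance of any of tin, timer, soap_bar from where it was at the start of the episode above 0.02 m).
It also fails if it takes over 72 s, if anything falls off the work surface, if the arm or the gripper's body presses on something with over 40 N, if the wrist force passes 120 N, or if a joint passes its speed limit or range.

ROBOT

A 6-joint arm with a two-finger parallel gripper is mounted at the origin on a cart in front of the work surface, level with it; the furniture and walls round the work are solid. World frame = base frame: x ahead of the robot, y to its left, z up, the work surface at z = 0. Lengths are in m, angles in rad, forces in N, time in s.
With the tool pointing down it reaches from about 0.425 to 0.95 m from the base axis. Payload 3.5 kg.
Tool frame: the origin (TCP) lies midway between the tips of the shut fingers; the grasp point (between the pads) lies r.grip_depth behind it (r.grip_depth is the distance from the TCP to the grasp point, in m); z points along the fingers, y is the line along which they close (so a half turn about z gives the same grasp; the last joint's range is limited). The gripper opens to 85 mm and grips with 20 to 120 N. Pads are 22 mm wide; open, the fingers measure 114 mm over their backs; the gripper's body (76 mm by 85 mm) begins 54 mm behind the grasp point. The pads swing forward as they close: fully open they stand 13 mm farther back than shut.
Start: joints at [-1.471, 0.286, 1.577, -0, 1.279, -0.15], TCP at [0.167, -0.654, 0.204] pointing down, gripper open.
Joint ranges: [-2.77, 2.77], [-0.9, 2.22], [0.21, 2.48], [-1.53, 4.67], [0.24, 2.81], [-2.84, 2.84]. Speed limits (rad/s): [2.79, 2.79, 3.14, 3.14, 3.14, 3.14].

INTERFACE

Orientations are given as a unit quaternion [w, x, y, z].
In Python, from cell import r gives the robot as it stands. The module is installed in compiled form; this text tells all that it offers.
- The arm moves only by the tool jog_arm, never from a script. Its argument "increments" is a list of rows, each an object with "linear": the shift along the tool's x, y, z scaled (see below), a list of three; "dr": the turn, a rotation vector about the tool's x, y, z scaled (see below), a list of three; "gripper": the gripper command: -1 is shut, 1 is fully open, values between are in proportion. In form: [{"linear": [x, y, z], "dr": [rx, ry, rz], "gripper": gripper}, ...]. A call has 1 to 20 rows; each row shifts and turns the commanded pose from where the row before left it, along the tool's axes as they then stand; what a row does not reach is not made up. The controller multiplies each number of a shift by 0.3 m and each number of a turn by 30 degrees. A row lasts 1/8 s, in which the tool goes at most 62.5 mm and 10.7 degrees, less where a joint would pass 70% of its speed; a pose out of reach is approached as far as the arm can. A call with a number of a shift or a turn outside -1 to 1 is refused whole. A call with a gripper value outside its range is refused whole. The fingers move at their own pace and stop on an object; the grip force is fixed at half the most. Time passes only in rows, so rows that do not move let the fingers close. It gives the time, the measured TCP pose, the force, the opening and the grip force at its end, in the units of the state.
- r.get_state(): the state, without advancing time (a new reading comes with each control period).
- r.get_image(name): name is "scene" or "side" or "wrist"; returns a dict with "image" (384x512x3 uint8, red, green, blue), "intrinsics" (3x3 intrinsics, pixels), "cam_to_world" (4x4, takes a point from camera to world coordinates). Camera axes: x right, y down, z forward; pixel columns grow to the right and rows downward; lengths in m; the calibration is good to about 2 mm. A picture is of the moment at which its call begins. There is no depth.
- r.sign_off(): hands the job in; it is judged then, once.
The state is a dict: "t": time; "qpos": joint angles; "qvel": joint speeds; "joint_torque": joint torques, N m; "tcp_pos": TCP position; "tool_rot": TCP orientation; "ft_force": force on the tool from outside, world axes, zero at the start; "wrist_torque": the same for the moment, N m; "width": finger opening in m; "grasp_force": force on a finger pad.
Only numpy, scipy, OpenCV 4.12 (cv2) and the standard library are available. Lean on these libraries where they do the work, as an engineer would, in place of code of your own. Each camera call takes 0.05 s, during which the arm holds its last target. There are 200 camera calls.

## Working session

There is one attempt and no reset: what is moved stays moved. The work goes in short steps, Python scripts to look and compute and a tool call to move; the robot and the scene stay as the last step left them, time stands still between calls to the robot, and variables do not carry over. Pictures are saved under pics/ and viewed, at most 10 in all, crops included, and the job is handed in when it is done.

Besides the shell and the picture viewer there is one more tool, called after "Request:" as name(argument=value, ...) on one line, values as JSON. jog_arm: Moves the arm, as the interface text tells. Its arguments: {"type":"object","properties":{"increments":{"type":"array","items":{"type":"object","properties":{"linear":{"type":"array","items":{"type":"number","minimum":-1,"maximum":1}},"dr":{"type":"array","items":{"type":"number","minimum":-1,"maximum":1}},"gripper":{"type":"number"}}}}},"required":["increments"]}

```bash
mkdir -p pics; python3 - <<'E'
from cell import r
import cv2,numpy as np,pickle
d={}
for n in("scene","side","wrist"):
    g=r.get_image(n); d[n]=g; print(n,g["intrinsics"].round(1).tolist(),g["cam_to_world"].round(4).tolist())
    cv2.imwrite(f"pics/{n}0.png",g["image"][:,:,::-1])
pickle.dump(d,open("d0.pkl","wb"))
a=np.hstack([cv2.resize(d[n]["image"],(800,600),interpolation=cv2.INTER_CUBIC) for n in("scene",)])
cv2.imwrite("pics/s0.png",a[:,:,::-1])
cv2.imwrite("pics/side0b.png",cv2.resize(d["side"]["image"],(800,600),interpolation=cv2.INTER_CUBIC)[:,:,::-1])
s=r.get_state();print(s,r.grip_depth)
E
```

```text
scene [[424.7, 0.0, 263.3], [0.0, 424.7, 196.9], [0.0, 0.0, 1.0]] [[0.8779, -0.2476, 0.41, -0.0113], [-0.4789, -0.4482, 0.7548, -0.9213], [-0.0031, -0.859, -0.512, 0.7928], [0.0, 0.0, 0.0, 1.0]]
side [[448.7, 0.0, 263.7], [0.0, 448.7, 190.5], [0.0, 0.0, 1.0]] [[0.9558, -0.185, 0.2284, 0.1813], [-0.2937, -0.6355, 0.7141, -0.9596], [0.0131, -0.7496, -0.6618, 1.0631], [0.0, 0.0, 0.0, 1.0]]
wrist [[305.4, 0.0, 258.7], [0.0, 305.4, 189.9], [0.0, 0.0, 1.0]] [[0.2476, -0.9156, -0.3169, 0.2487], [-0.9689, -0.2348, -0.0785, -0.633], [-0.0025, 0.3265, -0.9452, 0.3728], [0.0, 0.0, 0.0, 1.0]]
{'t': 0.15, 'qpos': array([-1.47100925e+00,  2.87017693e-01,  1.57785204e+00,  3.79224283e-05,
        1.27859352e+00, -1.50041100e-01]), 'qvel': array([-0.00092695, -0.00275937, -0.00325879,  0.00054892,  0.0005252 ,
       -0.00021463]), 'joint_torque': array([-7.10083950e-04, -4.06602681e+01, -2.93143201e+01, -2.15255745e-04,
        3.96237840e-03, -6.55984110e-06]), 'tcp_pos': array([ 0.16684017, -0.65347464,  0.20272182]), 'tool_rot': array([-9.34549826e-04,  9.92208623e-01,  1.24584000e-01,  4.16454831e-05]), 'ft_force': array([ 0.24925842, -0.55929   , -0.27571618]), 'wrist_torque': array([-0.05679076, -0.02623365,  0.03298316]), 'grasp_force': 0.0, 'width': 0.08519689330354913} 0.0187
```

View pics/s0.png

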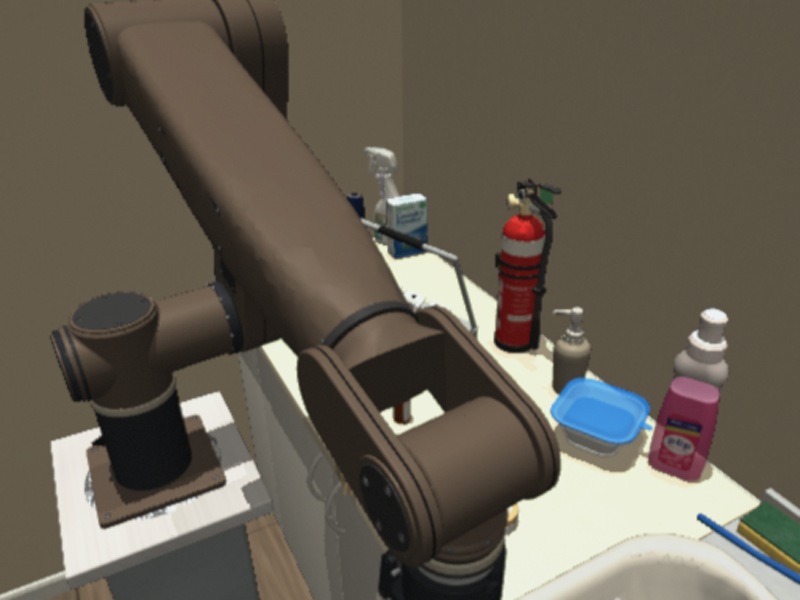

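View pics/side0b.png

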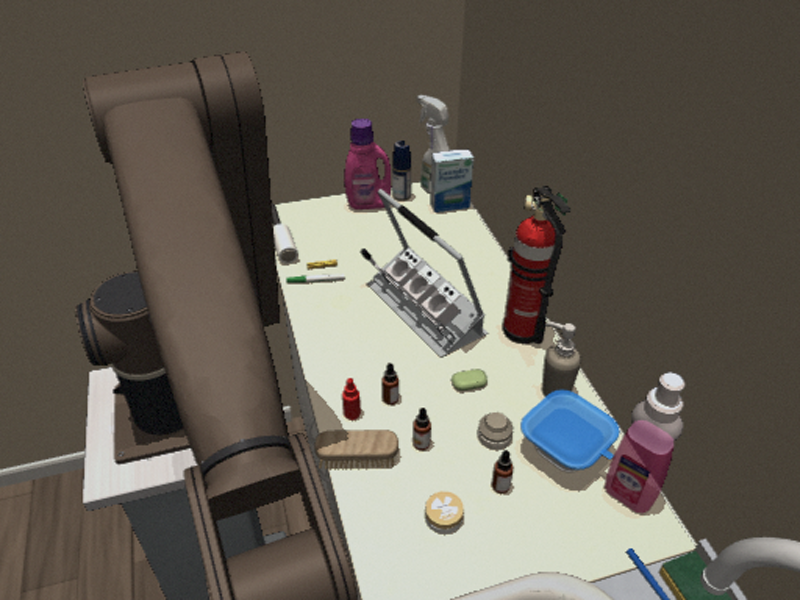

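The side view shows three amber bottles, at about (390,385), (422,430) and (503,473). The red look-alike at (351,400) is a decoy. The soap is at (468,380), the timer at (495,428) and the tin at (444,510). Next I'll enlarge the rack and bottles to confirm.

```bash
python3 - <<'E'
import pickle,cv2,numpy as np
im=pickle.load(open("d0.pkl","rb"))["side"]["image"]
a=cv2.resize(im[150:230,225:315],(675,600),interpolation=cv2.INTER_CUBIC)   # 7.5x
cv2.imwrite("pics/rack.png",a[:,:,::-1])
b=cv2.resize(im[228:338,213:343],(709,600),interpolation=cv2.INTER_CUBIC)   # 5.4545x
cv2.imwrite("pics/bot.png",b[:,:,::-1])
E
```

```text
(no output)
```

View pics/rack.png

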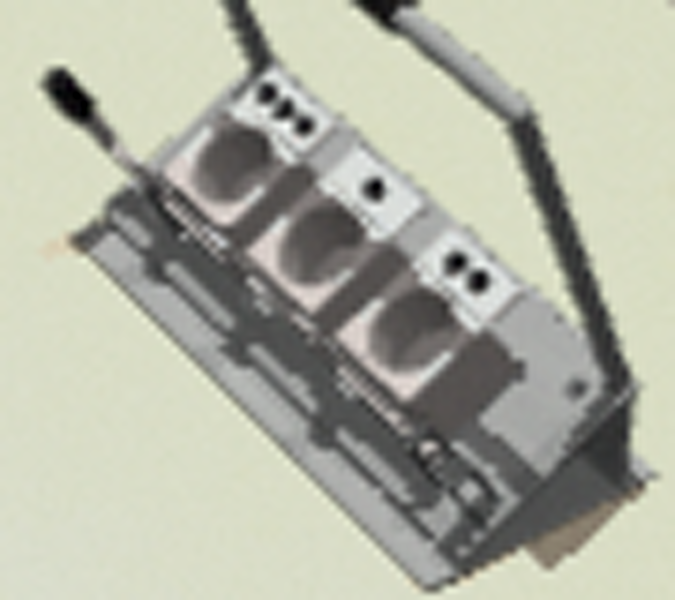

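View pics/bot.png

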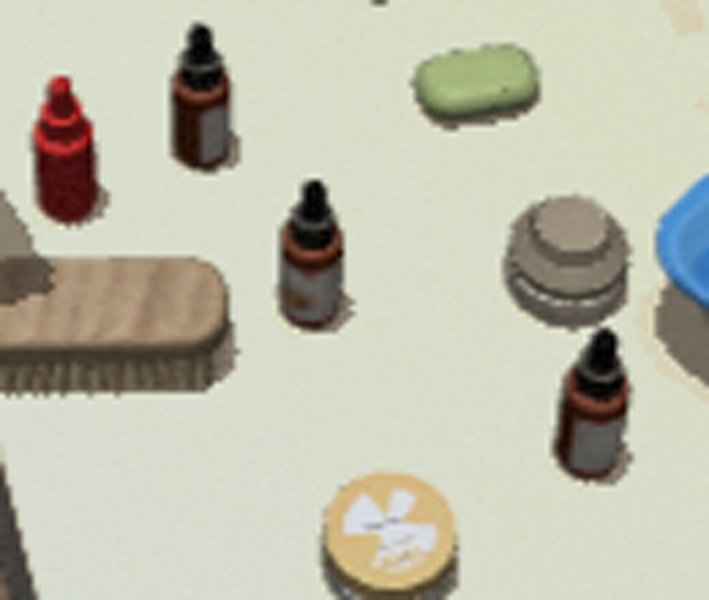

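The crop confirms the three amber bottles at (201,100), (312,260) and (593,410). The all-red one at (66,150) is the decoy. The rack's places run from the knob end (+y): three studs, one stud, two studs. So pocket 1 is the middle one, pocket 2 is at y=-70 and pocket 3 is at y=+70.

```bash
cat > h.py <<'E'
import numpy as np,cv2,pickle
from scipy.spatial.transform import Rotation as R
from scipy.optimize import least_squares
def ray(g,uv):
    K=g["intrinsics"];T=g["cam_to_world"]
    return T[:3,3],T[:3,:3]@np.linalg.inv(K)@np.array([*uv,1.])
def atz(g,uv,z):
    o,d=ray(g,uv);return o+d*(z-o[2])/d[2]
def proj(g,P):
    T=g["cam_to_world"];p=(np.atleast_2d(P)-T[:3,3])@T[:3,:3];q=p@g["intrinsics"].T
    return q[:,:2]/q[:,2:]
def full(uv,off,s): return (np.array(uv,float)+.5)/s-.5+np.array(off)
E
python3 - <<'E'
from h import *
g=pickle.load(open("d0.pkl","rb"))["side"]
s=709/130
for n,b,t in(("A",(201,157),(200,28)),("B",(310,315),(314,183)),("C",(590,467),(606,333)),("red",(66,208),(61,80))):
    print(n,atz(g,full(b,(213,228),s),0).round(3),atz(g,full(t,(213,228),s),.102).round(3))
for n,b,z in(("tin",(390,530),.029),("timer",(570,222),.049),("soap",(477,80),.02),("brushend",(225,360),0.0)): print(n,atz(g,full(b,(213,228),s),z).round(3))
m=[full(p,(225,150),7.5) for p in((233,167),(322,242),(411,327))]
for z in(.08,.085,.09):
    P=[atz(g,q,z) for q in m]; print(z,np.round(P,3).tolist(),[np.linalg.norm(P[i]-P[i+1]).round(4) for i in(0,1)],np.degrees(np.arctan2(*(P[0]-P[2])[[1,0]])).round(1))
for p in((432,590),(75,240),(68,95)): print(atz(g,full(p,(225,150),7.5),0.0).round(3))
E
```

```text
A [ 0.416 -0.092  0.   ] [ 0.418 -0.089  0.102]
B [ 0.442 -0.213  0.   ] [ 0.444 -0.208  0.102]
C [ 0.549 -0.342  0.   ] [ 0.55  -0.335  0.102]
red [ 0.335 -0.106  0.   ] [ 0.338 -0.104  0.102]
tin [ 0.434 -0.363  0.029]
timer [ 0.579 -0.23   0.049]
soap [ 0.578 -0.098  0.02 ]
brushend [ 0.391 -0.228  0.   ]
0.08 [[0.522, 0.202, 0.08], [0.546, 0.14, 0.08], [0.566, 0.074, 0.08]] [np.float64(0.0669), np.float64(0.0689)] 108.8
0.085 [[0.521, 0.197, 0.085], [0.544, 0.134, 0.085], [0.564, 0.069, 0.085]] [np.float64(0.0666), np.float64(0.0685)] 108.8
0.09 [[0.519, 0.191, 0.09], [0.542, 0.129, 0.09], [0.562, 0.063, 0.09]] [np.float64(0.0663), np.float64(0.0682)] 108.8
[ 0.551 -0.008  0.   ]
[0.46  0.264 0.   ]
[0.485 0.377 0.   ]
```

Request:
jog_arm(increments=[{"linear":[0.15,-0.07,0],"dr":[0,0,0],"gripper":1},{"linear":[0.15,-0.07,0],"dr":[0,0,0],"gripper":1},{"linear":[0.15,-0.07,0],"dr":[0,0,0],"gripper":1},{"linear":[0.15,-0.07,0],"dr":[0,0,0],"gripper":1},{"linear":[0.15,-0.07,0],"dr":[0,0,0],"gripper":1},{"linear":[0.15,-0.07,0],"dr":[0,0,0],"gripper":1},{"linear":[0.15,-0.07,0],"dr":[0,0,0],"gripper":1},{"linear":[0.15,-0.07,0],"dr":[0,0,0],"gripper":1},{"linear":[0.15,-0.07,0],"dr":[0,0,0],"gripper":1},{"linear":[0.15,-0.07,0],"dr":[0,0,0],"gripper":1},{"linear":[0,0,0],"dr":[0,0,-0.35],"gripper":1},{"linear":[0,0,0],"dr":[0,0,-0.35],"gripper":1},{"linear":[0,0,0],"dr":[0,0,-0.35],"gripper":1},{"linear":[0,0,0],"dr":[0,0,-0.35],"gripper":1},{"linear":[0,0,0],"dr":[0,0,-0.35],"gripper":1},{"linear":[0,0,0],"dr":[0,0,-0.35],"gripper":1},{"linear":[0,0,0],"dr":[0,0,-0.35],"gripper":1},{"linear":[0,0,0],"dr":[0,0,-0.35],"gripper":1},{"linear":[0,0,0],"dr":[0,0,-0.35],"gripper":1},{"linear":[0,0,0],"dr":[0,0,-0.35],"gripper":1}])

```text
t: 2.65
tcp_pos: [0.5508, -0.3391, 0.2033]
tool_rot: [-0.0, 0.503, 0.865, 0.0]
ft_force: [0.2, -0.0, 0.0]
width: 0.0856
grasp_force: 0.0
```

Request:
jog_arm(increments=[{"linear":[0,0,0],"dr":[0,0,-0.35],"gripper":1},{"linear":[0,0,0],"dr":[0,0,-0.35],"gripper":1},{"linear":[0,0,0],"dr":[0,0,-0.35],"gripper":1},{"linear":[0,0,0],"dr":[0,0,-0.35],"gripper":1},{"linear":[0,0,0],"dr":[0,0,-0.35],"gripper":1},{"linear":[0,0,0],"dr":[0,0,-0.35],"gripper":1},{"linear":[0,0,0],"dr":[0,0,-0.35],"gripper":1},{"linear":[0,0,0],"dr":[0,0,-0.2],"gripper":1},{"linear":[0,0,0],"dr":[0,0,0],"gripper":1}])

```text
t: 3.78
tcp_pos: [0.5508, -0.3391, 0.2033]
tool_rot: [-0.0, -0.163, 0.987, 0.0]
ft_force: [-0.1, 0.7, -0.8]
width: 0.0854
grasp_force: 0.0
```

```bash
python3 - <<'E'
from h import *
from cell import r
s=r.get_state();print(s["t"],s["qpos"].round(3),s["tcp_pos"].round(4));q=s["tool_rot"];print(R.from_quat([*q[1:],q[0]]).as_matrix().round(3))
d={n:r.get_image(n) for n in("scene","wrist","side")};pickle.dump(d,open("d1.pkl","wb"))
a=[cv2.resize(d[n]["image"],(800,600),interpolation=cv2.INTER_CUBIC) for n in("scene","wrist")]
cv2.imwrite("pics/s1.png",a[0][:,:,::-1]);cv2.imwrite("pics/w1.png",a[1][:,:,::-1])
E
```

```text
3.775 [-0.709  0.226  1.65  -0.     1.266 -2.606] [ 0.5508 -0.3391  0.2033]
[[-0.947 -0.321 -0.001]
 [-0.321  0.947  0.001]
 [ 0.     0.001 -1.   ]]
```

View pics/s1.png

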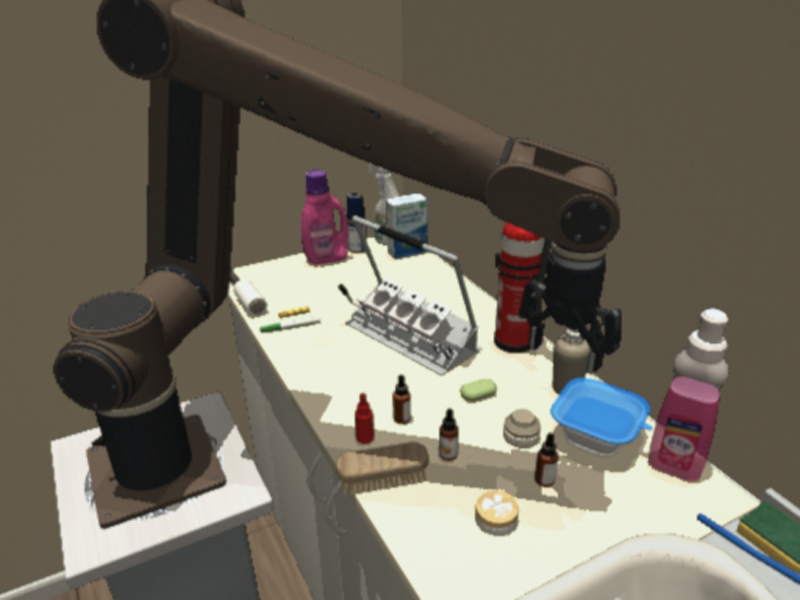

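View pics/w1.png

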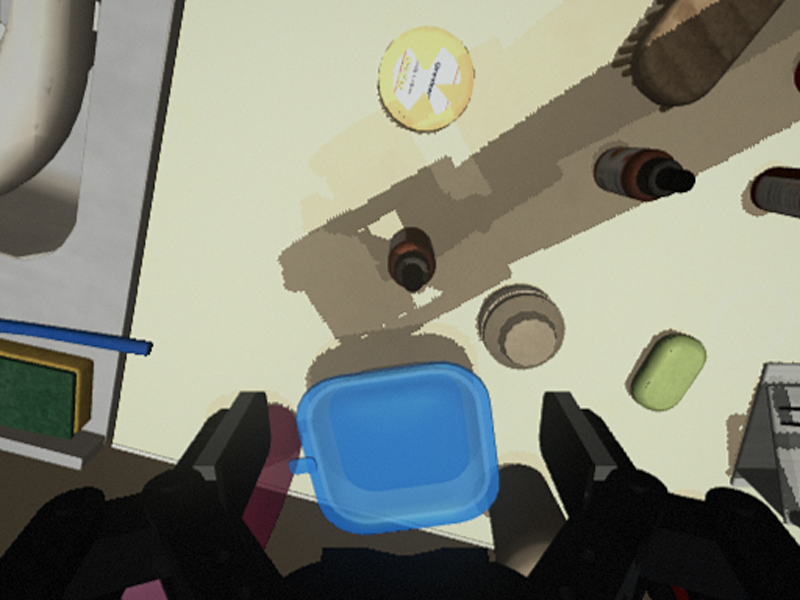

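The scene view shows bottle C at (546,465), B at (449,440), A at (402,402) and red at (364,422). The wrist view shows C at (412,260) with its bulb tip at about (415,283). Triangulating these gives the positions, with the rack fitted from the mouths in both views.

```bash
cat >> h.py <<'E'
def tri(*obs):
    A=np.zeros((3,3));b=np.zeros(3)
    for g,uv in obs:
        o,d=ray(g,uv);d/=np.linalg.norm(d);M=np.eye(3)-np.outer(d,d);A+=M;b+=M@o
    return np.linalg.solve(A,b)
E
python3 - <<'E'
from h import *
d=pickle.load(open("d1.pkl","rb"));sc,w,sd=d["scene"],d["wrist"],d["side"]
f=lambda p:full(p,(0,0),1.5625)
F=lambda p:full(p,(213,228),709/130)
for n,a,b,c in(("A",(402,378),F((200,28)),None),("B",(450,412),F((314,183)),(690,181)),("C",(550,437),F((606,333)),(415,283))):
    o=[(sc,f(a)),(sd,b)]+([(w,f(c))] if c else []); print(n,tri(*o).round(4), atz(w,f(c),.102).round(4) if c else "")
print("C base wrist", atz(w,f((410,243)),0).round(3), atz(w,f((412,244)),.07).round(3),"tcp px",proj(w,[.5508,-.3391,.2033])*1.5625)
# enlarge rack in scene
im=sc["image"][150:245,215:315];cv2.imwrite("pics/rs.png",cv2.resize(im,(632,600),interpolation=cv2.INTER_CUBIC)[:,:,::-1])
E
```

```text
A [ 0.423  -0.0788  0.086 ] 
B [ 0.4454 -0.2045  0.0932] [ 0.4445 -0.2076  0.102 ]
C [ 0.5533 -0.3308  0.09  ] [ 0.5496 -0.3329  0.102 ]
C base wrist [ 0.549 -0.335  0.   ] [ 0.534 -0.34   0.07 ] tcp px [[404.52856244 357.0364705 ]]
```

View pics/rs.png

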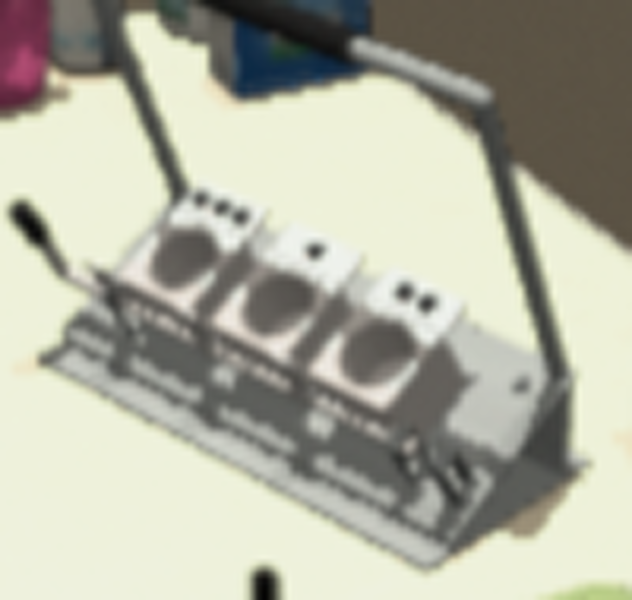

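```bash
python3 - <<'E'
from h import *
d=pickle.load(open("d1.pkl","rb"));sc,sd=d["scene"],d["side"]
ms=[full(p,(215,150),6.32) for p in((185,258),(279,303),(378,352))]; cs=[full(p,(215,150),6.32) for p in((428,568),(40,360))]
md=[full(p,(225,150),7.5) for p in((233,167),(322,242),(411,327))]; cd=[full(p,(225,150),7.5) for p in((432,590),(75,240))]
def model(p):
    x,y,a,mx,mz=p; M=np.array([[mx,.07,mz],[mx,0,mz],[mx,-.07,mz],[-.065,-.145,0],[-.065,.145,0]])
    return M@R.from_euler('z',a).as_matrix().T+[x,y,0]
def res(p,w=1):
    P=model(p);return np.concatenate([(proj(sc,P)-ms-0 if 0 else proj(sc,P)-np.array(ms+cs)).ravel(),(proj(sd,P)-np.array(md+cd)).ravel(),(np.array([p[3]+.022,p[4]-.078]))*w])
for w in(1,1000):
    f=least_squares(res,[.567,.149,.33,-.022,.078],args=(w,));print(w,f.x.round(4),f.fun.round(1).tolist());print(model(f.x)[:3].round(4).tolist())
for i in range(3):print(tri((sc,ms[i]),(sd,md[i])).round(4))
E
```

```text
1 [ 0.568   0.1481  0.3158 -0.0221  0.0759] [-0.5, -0.3, -0.5, -0.2, -0.3, -0.3, 0.2, 0.2, -0.6, -0.6, 0.4, -0.2, 0.2, 0.6, 0.6, 0.6, 0.2, 0.4, 0.1, -0.3, -0.0, -0.0]
[[0.5253, 0.2078, 0.0759], [0.547, 0.1413, 0.0759], [0.5688, 0.0748, 0.0759]]
1000 [ 0.5675  0.1468  0.3149 -0.0221  0.0777] [-0.4, -0.6, -0.4, -0.5, -0.3, -0.6, 0.2, 0.4, -0.5, -0.4, 0.3, -0.3, 0.1, 0.4, 0.6, 0.5, 0.1, 0.8, 0.1, -0.1, -0.1, -0.3]
[[0.5248, 0.2066, 0.0777], [0.5465, 0.14, 0.0777], [0.5682, 0.0734, 0.0777]]
[0.5234 0.2026 0.0786]
[0.5487 0.1443 0.0741]
[0.5686 0.0759 0.0757]
```

Request:
jog_arm(increments=[{"linear":[0,0.017,0.13],"gripper":1},{"linear":[0,0,0.13],"gripper":1},{"linear":[0,0,0.13],"gripper":1},{"linear":[0,0,0.1],"gripper":1},{"linear":[0,0,0.04],"gripper":1},{"linear":[0,0,0],"gripper":1},{"linear":[0,0,0],"gripper":-1},{"linear":[0,0,0],"gripper":-1},{"linear":[0,0,0],"gripper":-1},{"linear":[0,0,0],"gripper":-1},{"linear":[0,0,0],"gripper":-1},{"linear":[0,0,0],"gripper":-1}])

```text
$.increments[0]: bad value
```

Request:
jog_arm(increments=[{"linear":[0,0.017,0.13],"dr":[0,0,0.02],"gripper":1},{"linear":[0,0,0.13],"dr":[0,0,0],"gripper":1},{"linear":[0,0,0.13],"dr":[0,0,0],"gripper":1},{"linear":[0,0,0.1],"dr":[0,0,0],"gripper":1},{"linear":[0,0,0.045],"dr":[0,0,0],"gripper":1},{"linear":[0,0,0],"dr":[0,0,0],"gripper":1},{"linear":[0,0,0],"dr":[0,0,0],"gripper":-1},{"linear":[0,0,0],"dr":[0,0,0],"gripper":-1},{"linear":[0,0,0],"dr":[0,0,0],"gripper":-1},{"linear":[0,0,0],"dr":[0,0,0],"gripper":-1},{"linear":[0,0,0],"dr":[0,0,0],"gripper":-1},{"linear":[0,0,0],"dr":[0,0,0],"gripper":-1}])

```text
t: 5.42
tcp_pos: [0.55, -0.3349, 0.0445]
tool_rot: [0.001, -0.158, 0.987, -0.001]
ft_force: [-0.1, 0.3, 5.6]
width: 0.0196
grasp_force: 58.7
```

```bash
python3 - <<'E'
from h import *
from cell import r
g=r.get_image("wrist");s=r.get_image("scene")
a=cv2.resize(g["image"][100:384,130:400],(570,600),interpolation=cv2.INTER_CUBIC)
b=cv2.resize(s["image"][215:335,310:356],(230,600),interpolation=cv2.INTER_CUBIC)
cv2.imwrite("pics/w2.png",np.hstack([a,b])[:,:,::-1])
print(r.get_state()["width"])
E
```

```text
0.019635290679983243
```

View pics/w2.png

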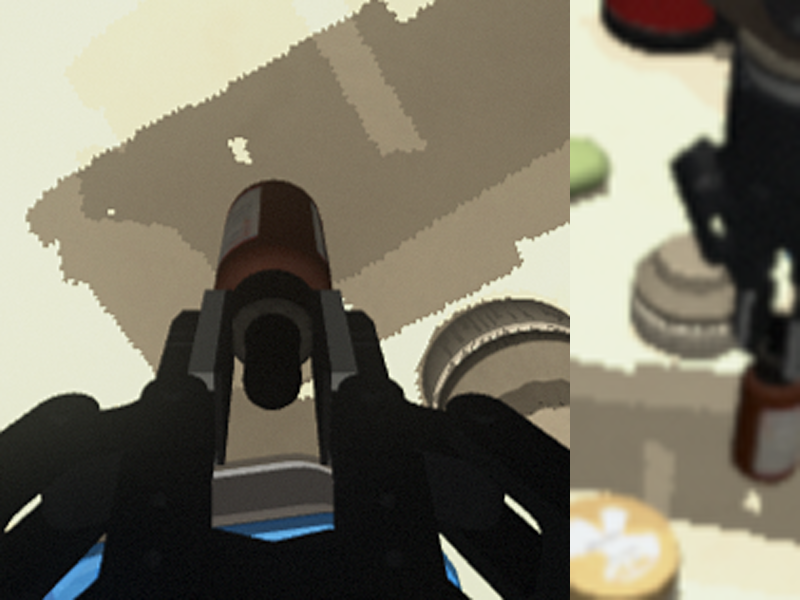

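The wrist crop shows the pads around the collar and bulb, with the bulb tip near (272,385), at a width of 19.6 mm. That doesn't match a 33 mm body grip, so I'll check by projection.

```bash
python3 - <<'E'
from h import *
from cell import r
g=r.get_image("wrist");s=r.get_state();q=s["tool_rot"];T=R.from_quat([*q[1:],q[0]]).as_matrix();p=s["tcp_pos"]
c=lambda P:((proj(g,P)-[130,100])*2.111).round(0).tolist()
print("tcp",c(p),"grasp",c(p-T[:,2]*.0187))
for dx in(0,.01,.02):
  b=np.array([.5495,-.334,0])+T[:,0]*dx
  print(dx,[c(b+[0,0,z])[0] for z in(0,.07,.077,.102)], "near base edge",c(b+T[:,0]*.0165)[0],"body top near",c(b+T[:,0]*.0165+[0,0,.07])[0],"L",c(b+T[:,1]*.0165+[0,0,.07])[0],c(b-T[:,1]*.0165+[0,0,.07])[0])
for w in(.0098,-.0098):
  for dx in(-.011,.011):
    for dz in(0,-.0187,-.03): print(w,dx,dz,c(p+T[:,1]*w+T[:,0]*dx+T[:,2]*dz)[0])
print(T.round(3).tolist(),g["cam_to_world"].round(3).tolist(), r.get_state()["t"])
E
```

```text
tcp [[272.0, 272.0]] grasp [[272.0, 303.0]]
0 [[275.0, 215.0], [276.0, 316.0], [276.0, 330.0], [276.0, 394.0]] near base edge [275.0, 171.0] body top near [276.0, 257.0] L [341.0, 316.0] [211.0, 316.0]
0.01 [[275.0, 189.0], [276.0, 280.0], [276.0, 294.0], [277.0, 353.0]] near base edge [275.0, 143.0] body top near [276.0, 219.0] L [342.0, 280.0] [210.0, 280.0]
0.02 [[275.0, 162.0], [276.0, 243.0], [276.0, 256.0], [277.0, 309.0]] near base edge [275.0, 115.0] body top near [276.0, 179.0] L [343.0, 243.0] [208.0, 243.0]
0.0098 -0.011 0 [305.0, 305.0]
0.0098 -0.011 -0.0187 [308.0, 339.0]
0.0098 -0.011 -0.03 [311.0, 364.0]
0.0098 0.011 0 [306.0, 237.0]
0.0098 0.011 -0.0187 [310.0, 265.0]
0.0098 0.011 -0.03 [312.0, 286.0]
-0.0098 -0.011 0 [239.0, 305.0]
-0.0098 -0.011 -0.0187 [236.0, 339.0]
-0.0098 -0.011 -0.03 [233.0, 364.0]
-0.0098 0.011 0 [238.0, 237.0]
-0.0098 0.011 -0.0187 [234.0, 265.0]
-0.0098 0.011 -0.03 [232.0, 286.0]
[[-0.95, -0.313, 0.001], [-0.313, 0.95, -0.001], [-0.001, -0.001, -1.0]] [[-0.313, 0.898, 0.311, 0.47], [0.95, 0.296, 0.101, -0.361], [-0.001, 0.327, -0.945, 0.215], [0.0, 0.0, 0.0, 1.0]] 5.575
```

The base edge and bulb tip project where the untouched bottle should be. But the pad tips sit at collar height, about z=0.075, so this is only a collar-edge grip. I'll reopen, go lower and close again on the body.

Request:
jog_arm(increments=[{"linear":[0,0,0],"dr":[0,0,0],"gripper":1},{"linear":[0,0,0],"dr":[0,0,0],"gripper":1},{"linear":[0,0,0],"dr":[0,0,0],"gripper":1},{"linear":[-0.005,0,0.02],"dr":[0,0,0],"gripper":1},{"linear":[-0.005,0,0.025],"dr":[0,0,0],"gripper":1},{"linear":[0,0,0],"dr":[0,0,0],"gripper":1}])

```text
t: 6.32
tcp_pos: [0.5516, -0.3329, 0.0284]
tool_rot: [-0.001, -0.158, 0.987, 0.001]
ft_force: [0.9, -0.2, -0.5]
width: 0.0855
grasp_force: 0.0
```

Request:
jog_arm(increments=[{"linear":[0,0,0],"dr":[0,0,0],"gripper":-1},{"linear":[0,0,0],"dr":[0,0,0],"gripper":-1},{"linear":[0,0,0],"dr":[0,0,0],"gripper":-1},{"linear":[0,0,0],"dr":[0,0,0],"gripper":-1}])

```text
t: 6.82
tcp_pos: [0.5525, -0.3338, 0.0303]
tool_rot: [0.0, -0.158, 0.987, -0.0]
ft_force: [-0.7, 0.6, -0.1]
width: 0.025
grasp_force: 51.2
```

Request:
jog_arm(increments=[{"linear":[0,0,-0.04],"dr":[0,0,0],"gripper":-1},{"linear":[0,0,-0.1],"dr":[0,0,0],"gripper":-1},{"linear":[0,0,-0.15],"dr":[0,0,0],"gripper":-1},{"linear":[0,0,-0.15],"dr":[0,0,0],"gripper":-1},{"linear":[0,0,-0.06],"dr":[0,0,0],"gripper":-1},{"linear":[0,0,0],"dr":[0,0,0],"gripper":-1}])

```text
t: 7.58
tcp_pos: [0.5528, -0.334, 0.1813]
tool_rot: [0.001, -0.158, 0.987, -0.001]
ft_force: [-0.3, 0.4, -0.9]
width: 0.0254
grasp_force: 51.3
```

```bash
cat >> h.py <<'E'
def snap():
    from cell import r
    s=r.get_state();q=s["tool_rot"];T=R.from_quat([*q[1:],q[0]]).as_matrix()
    return {n:r.get_image(n) for n in("scene","side","wrist")},s,T,s["tcp_pos"]
def cyl(base,ax,h0,h1,rad=.0165):
    ax=ax/np.linalg.norm(ax);a=np.cross(ax,[1,.3,0]);a/=np.linalg.norm(a);b=np.cross(ax,a);t=np.linspace(0,6.28,24)
    c=rad*(np.cos(t)[:,None]*a+np.sin(t)[:,None]*b);return np.vstack([base+ax*h+c for h in(h0,h1)])
E
python3 - <<'E'
from h import *
d,s,T,p=snap();pickle.dump((d,s,T,p),open("d2.pkl","wb"))
print(s["t"],p.round(4),s["width"],s["grasp_force"],s["qpos"].round(2))
tiles=[]
for n in("scene","side","wrist"):
    g=d[n];base=p+T[:,2]*.0303;q=proj(g,cyl(base,-T[:,2],0,.07));q2=proj(g,cyl(base,-T[:,2],.077,.102,.0065))
    c=q.mean(0).astype(int);x0,y0=max(c[0]-33,0),max(c[1]-37,0);sc=4
    if n=="wrist":x0,y0,w,sc=c[0]-66,c[1]-75,0,2
    k=int(66*4/sc);h=int(150*4/sc/2) if n!="wrist" else 300
    im=cv2.resize(g["image"][y0:y0+600//(2*sc) if n!="wrist" else y0+150,x0:x0+k],None,fx=sc,fy=sc,interpolation=cv2.INTER_CUBIC)
    for qq,col in((q,(0,255,0)),(q2,(255,255,0))):
        for h0 in(qq[:24],qq[24:]): cv2.polylines(im,[((h0-[x0,y0]+.5)*sc).astype(int)],True,col,1)
    tiles.append(im[:300,:264])
H=np.zeros((300,792,3),np.uint8)
for i,t in enumerate(tiles):H[:t.shape[0],i*264:i*264+t.shape[1]]=t
cv2.imwrite("pics/h2.png",H[:,:,::-1])
E
```

```text
7.575 [ 0.5528 -0.334   0.1813] 0.025392240652271067 51.314624415463186 [-0.7   0.24  1.68  0.    1.22 -2.59]
```

View pics/h2.png

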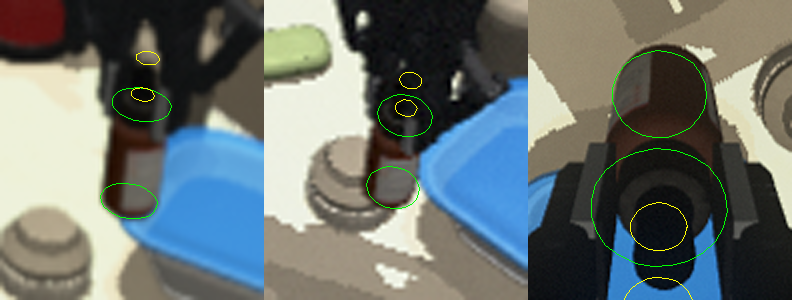

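The overlay shows the bottle hanging upright between the pads by its body, with its base at about (130,205) in the scene tile. It is within a few mm of the predicted outline, so the grip is good. Next I'll tilt the tool and work out the shift to pocket 1.

```bash
cat >> h.py <<'E'
RK=np.array([.5677,.1475,0]);Z=R.from_euler('z',.3155).as_matrix();TIL=R.from_euler('y',-30,degrees=True).as_matrix()
RT=Z@np.array([[-np.sqrt(.75),0,.5],[0,1,0],[-.5,0,-np.sqrt(.75)]])   # leaning tool axes (columns)
RV=Z@np.diag([-1,1,-1.])                                             # upright tool
U=-RT[:,2]
def mouth(y): return RK+Z@np.array([-.022,y,.0778])
def go(target,Rt):
    "shift (tool axes, /0.3) and turn (/30deg) from the present pose to target; shift in Rt axes if turned first"
    from cell import r
    s=r.get_state();q=s["tool_rot"];T=R.from_quat([*q[1:],q[0]])
    v=np.asarray(target)-s["tcp_pos"]
    print("t",s["t"],"tcp",s["tcp_pos"].round(4),"turn",(np.degrees((T.inv()*R.from_matrix(Rt)).as_rotvec())/30).round(3),
      "\n shift after turn",(Rt.T@v/.3).round(3),"before turn",(T.as_matrix().T@v/.3).round(3),"mm",(np.linalg.norm(v)*1e3).round(1),"w",round(s["width"],4),"F",s["ft_force"].round(1),"q",s["qpos"].round(2))
def tcp_for(y,above,grip=.0303,off=.003): # bottle base 'above' the mouth along the bore
    return mouth(y)+U*(above+grip)-RT[:,0]*off
E
python3 -c "
from h import *
go(tcp_for(0,.09),RT);print(tcp_for(0,.09),tcp_for(0,-.036))"
```

```text
t 7.725 tcp [ 0.551  -0.3326  0.1769] turn [ 0.009 -1.005  0.002] 
 shift after turn [-0.257  1.504  0.123] before turn [-0.288  1.503 -0.017] mm 459.2 w 0.0247 F [-0.6  1.  -0.8] q [-0.7   0.24  1.68  0.    1.22 -2.59]
[0.49207465 0.12281569 0.18348286] [0.55196506 0.14236407 0.07436366]
```

Request:
jog_arm(increments=[{"linear":[0,0,0],"dr":[0,-0.25,0],"gripper":-1},{"linear":[0,0,0],"dr":[0,-0.25,0],"gripper":-1},{"linear":[0,0,0],"dr":[0,-0.25,0],"gripper":-1},{"linear":[0,0,0],"dr":[0,-0.25,0],"gripper":-1}])

```text
t: 8.22
tcp_pos: [0.5811, -0.3068, 0.197]
tool_rot: [0.223, -0.116, 0.967, 0.033]
ft_force: [0.8, 0.9, -0.7]
width: 0.0248
grasp_force: 51.4
```

```bash
python3 -c "
from h import *
go(tcp_for(0,.09),RT)"
```

```text
t 8.225 tcp [ 0.5811 -0.3068  0.197 ] turn [-0.045 -0.131 -0.135] 
 shift after turn [-0.118  1.453  0.12 ] before turn [-0.021  1.461  0.081] mm 438.9 w 0.0248 F [ 0.8  0.9 -0.7] q [-0.81  0.1   1.86  0.47  1.01 -2.84]
```

Request:
jog_arm(increments=[{"linear":[0,0.1,0],"dr":[0,0,0],"gripper":-1},{"linear":[0,0.17,0.01],"dr":[0,0,0],"gripper":-1},{"linear":[0,0.17,0.01],"dr":[0,0,0],"gripper":-1},{"linear":[0,0.17,0.01],"dr":[0,0,0],"gripper":-1},{"linear":[0,0.17,0.01],"dr":[0,0,0],"gripper":-1},{"linear":[0,0.17,0],"dr":[0,0,0],"gripper":-1},{"linear":[0,0.1,0],"dr":[0,0,0],"gripper":-1},{"linear":[0,0,0],"dr":[0,0,0],"gripper":-1}])

```text
t: 9.22
tcp_pos: [0.5094, 0.0016, 0.1895]
tool_rot: [0.222, -0.12, 0.967, 0.032]
ft_force: [-0.9, 0.2, -0.7]
width: 0.0251
grasp_force: 51.4
```

```bash
python3 -c "
from h import *
go(tcp_for(0,.09),RT)"
```

```text
t 9.225 tcp [0.5094 0.0016 0.1895] turn [-0.045 -0.137 -0.12 ] 
 shift after turn [-0.051  0.402  0.053] before turn [-0.029  0.406  0.04 ] mm 122.6 w 0.0251 F [-0.9  0.2 -0.7] q [-0.34 -0.34  2.27  0.33  0.86 -2.33]
```

Request:
jog_arm(increments=[{"linear":[0,0,0],"dr":[-0.045,-0.137,-0.12],"gripper":-1},{"linear":[-0.01,0.1,0.01],"dr":[0,0,0],"gripper":-1},{"linear":[-0.01,0.1,0.01],"dr":[0,0,0],"gripper":-1},{"linear":[-0.01,0.1,0.01],"dr":[0,0,0],"gripper":-1},{"linear":[-0.02,0.1,0.02],"dr":[0,0,0],"gripper":-1},{"linear":[0,0,0],"dr":[0,0,0],"gripper":-1}])

```text
t: 9.98
tcp_pos: [0.4932, 0.1206, 0.1846]
tool_rot: [0.256, -0.151, 0.954, 0.04]
ft_force: [-0.4, 0.7, -1.3]
width: 0.0248
grasp_force: 51.5
```

```bash
python3 -c "
from h import *
go(tcp_for(0,.09),RT)"
```

```text
t 9.975 tcp [0.4932 0.1206 0.1846] turn [-0.004  0.001 -0.001] 
 shift after turn [0.003 0.008 0.003] before turn [0.003 0.008 0.002] mm 2.7 w 0.0248 F [-0.4  0.7 -1.3] q [-0.06 -0.4   2.33  0.28  0.73 -2.11]
```

Request:
jog_arm(increments=[{"linear":[0.003,0.008,0.06],"dr":[0,0,0],"gripper":-1},{"linear":[0,0,0.08],"dr":[0,0,0],"gripper":-1},{"linear":[0,0,0.08],"dr":[0,0,0],"gripper":-1},{"linear":[0,0,0.03],"dr":[0,0,0],"gripper":-1},{"linear":[0,0,0],"dr":[0,0,0],"gripper":-1}])

```text
t: 10.6
tcp_pos: [0.5282, 0.1326, 0.12]
tool_rot: [0.256, -0.15, 0.954, 0.039]
ft_force: [-1.3, -0.1, -0.6]
width: 0.0251
grasp_force: 51.5
```

```bash
python3 - <<'E'
from h import *
go(tcp_for(0,.015),RT)
d,s,T,p=snap();pickle.dump((d,s,T,p),open("d3.pkl","wb"))
H=np.zeros((600,800,3),np.uint8);X=0
for n,sc,w,h in(("scene",7,38,42),("side",7,38,42),("wrist",3,88,100)):
    g=d[n];base=p+T[:,2]*.0303+T[:,0]*.003;q=proj(g,cyl(base,-T[:,2],0,.07));m=proj(g,cyl(mouth(0),U,0,.001,.0205))[:24]
    c=m.mean(0).astype(int);x0,y0=c[0]-w//2,c[1]-int(h*.6)
    im=cv2.resize(g["image"][y0:y0+h,x0:x0+w],None,fx=sc,fy=sc,interpolation=cv2.INTER_CUBIC)
    for qq,col in((q[:24],(0,255,0)),(m,(255,0,255))): cv2.polylines(im,[((qq-[x0,y0]+.5)*sc).astype(int)],True,col,1)
    H[:im.shape[0],X:X+im.shape[1]]=im;X+=266
cv2.imwrite("pics/h3.png",H[:302,:,::-1])
E
```

```text
t 10.6 tcp [0.5282 0.1326 0.12  ] turn [-0.007  0.003 -0.006] 
 shift after turn [0.002 0.007 0.005] before turn [0.002 0.007 0.005] mm 2.5 w 0.0251 F [-1.3 -0.1 -0.6] q [-0.03 -0.19  2.31  0.32  0.55 -2.14]
```

View pics/h3.png

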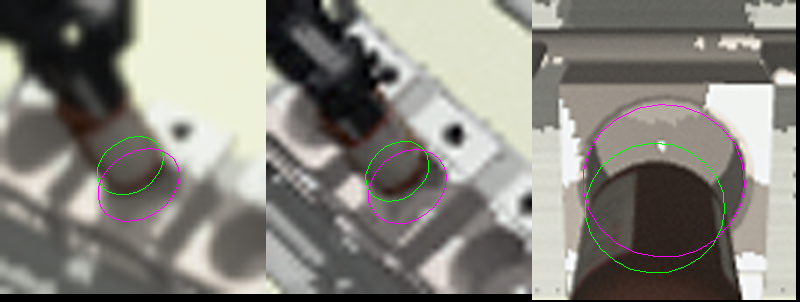

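The wrist tile shows the mouth at about (666,177) and the bottle about 2.5 mm left of it, with its base about 5 mm too far to the rear (edge at y 162 against 142 predicted). I'll correct with tool +x 6 mm and +y 2.5 mm, then descend gently.

Request:
jog_arm(increments=[{"linear":[0.01,0.004,0],"dr":[0,0,0],"gripper":-1},{"linear":[0.01,0.004,0],"dr":[0,0,0],"gripper":-1},{"linear":[0,0,0.025],"dr":[0,0,0],"gripper":-1},{"linear":[0,0,0.025],"dr":[0,0,0],"gripper":-1},{"linear":[0,0,0.02],"dr":[0,0,0],"gripper":-1},{"linear":[0,0,0],"dr":[0,0,0],"gripper":-1}])

```text
t: 11.5
tcp_pos: [0.5324, 0.1375, 0.0988]
tool_rot: [0.257, -0.15, 0.954, 0.04]
ft_force: [0.3, 1.1, -0.1]
width: 0.0247
grasp_force: 51.5
```

```bash
python3 -c "
from h import *
go(tcp_for(0,-.038),RT)"
```

```text
t 11.5 tcp [0.5324 0.1375 0.0988] turn [-0.006  0.003 -0.005] 
 shift after turn [-0.017 -0.005  0.111] before turn [-0.017 -0.004  0.111] mm 33.7 w 0.0247 F [ 0.3  1.1 -0.1] q [-0.01 -0.14  2.31  0.34  0.49 -2.16]
```

Request:
jog_arm(increments=[{"linear":[0,0,0.02],"dr":[0,0,0],"gripper":-1},{"linear":[0,0,0.02],"dr":[0,0,0],"gripper":-1},{"linear":[0,0,0.02],"dr":[0,0,0],"gripper":-1},{"linear":[0,0,0.02],"dr":[0,0,0],"gripper":-1},{"linear":[0,0,0],"dr":[0,0,0],"gripper":-1}])

```text
t: 12.12
tcp_pos: [0.544, 0.1411, 0.0783]
tool_rot: [0.257, -0.15, 0.954, 0.04]
ft_force: [-0.2, 0.2, -0.6]
width: 0.0249
grasp_force: 51.5
```

Request:
jog_arm(increments=[{"linear":[0,0,0.013],"dr":[0,0,0],"gripper":-1},{"linear":[0,0,0.013],"dr":[0,0,0],"gripper":-1},{"linear":[0,0,0],"dr":[0,0,0],"gripper":-1}])

```text
t: 12.5
tcp_pos: [0.5478, 0.1422, 0.072]
tool_rot: [0.257, -0.15, 0.954, 0.04]
ft_force: [0.6, 0.3, 0.0]
width: 0.025
grasp_force: 51.5
```

```bash
python3 -c "
from h import *
go(tcp_for(0,-.038),RT)"
```

```text
t 12.5 tcp [0.5478 0.1422 0.072 ] turn [-0.006  0.006 -0.004] 
 shift after turn [-0.015 -0.004  0.006] before turn [-0.015 -0.004  0.006] mm 5.1 w 0.025 F [0.6 0.3 0. ] q [-0.   -0.05  2.29  0.38  0.42 -2.2 ]
```

Request:
jog_arm(increments=[{"linear":[0,0,0.008],"dr":[0,0,0],"gripper":-1},{"linear":[0,0,0.008],"dr":[0,0,0],"gripper":-1}])

```text
t: 12.75
tcp_pos: [0.5512, 0.1432, 0.0721]
tool_rot: [0.258, -0.152, 0.953, 0.04]
ft_force: [-40.8, -13.8, 49.7]
width: 0.0249
grasp_force: 73.3
```

Request:
jog_arm(increments=[{"linear":[0,0,0.006],"dr":[0,0,0],"gripper":-1},{"linear":[0,0,0],"dr":[0,0,0],"gripper":-1}])

```text
t: 13.0
tcp_pos: [0.5535, 0.1438, 0.0739]
tool_rot: [0.26, -0.152, 0.953, 0.04]
ft_force: [-38.1, -10.1, 46.9]
width: 0.0246
grasp_force: 71.9
```

Request:
jog_arm(increments=[{"linear":[0,0,-0.012],"dr":[0,0,0],"gripper":-1},{"linear":[0,0,-0.01],"dr":[0,0,0],"gripper":-1},{"linear":[0,0,0],"dr":[0,0,0],"gripper":-1}])

```text
t: 13.38
tcp_pos: [0.5478, 0.1422, 0.0721]
tool_rot: [0.257, -0.15, 0.954, 0.04]
ft_force: [-0.1, 0.1, -1.0]
width: 0.0248
grasp_force: 51.2
```

```bash
python3 -c "
from h import *
go(tcp_for(0,-.038,off=-.0015),RT)"
```

```text
t 13.375 tcp [0.5478 0.1422 0.0721] turn [-0.007  0.006 -0.004] 
 shift after turn [-0.    -0.004  0.007] before turn [-0.    -0.004  0.007] mm 2.3 w 0.0248 F [-0.1  0.1 -1. ] q [-0.   -0.05  2.29  0.38  0.42 -2.2 ]
```

Request:
jog_arm(increments=[{"linear":[0,0,0],"dr":[0,0,0],"gripper":0.2},{"linear":[0,0,0],"dr":[0,0,0],"gripper":0.2},{"linear":[0,0,0],"dr":[0,0,0],"gripper":0.2},{"linear":[0,0,0],"dr":[0,0,0],"gripper":0.2}])

```text
t: 13.88
tcp_pos: [0.548, 0.1422, 0.0722]
tool_rot: [0.257, -0.15, 0.954, 0.04]
ft_force: [-0.4, 0.7, 0.7]
width: 0.0511
grasp_force: 0.0
```

Request:
jog_arm(increments=[{"linear":[0,0,-0.08],"dr":[0,0,0],"gripper":0.2},{"linear":[0,0,-0.15],"dr":[0,0,0],"gripper":0.2},{"linear":[0,0,-0.18],"dr":[0,0,0],"gripper":1},{"linear":[0,0,-0.05],"dr":[0,0,0],"gripper":1},{"linear":[0,0,0],"dr":[0,0,0],"gripper":1}])

```text
t: 14.5
tcp_pos: [0.4825, 0.121, 0.1936]
tool_rot: [0.26, -0.15, 0.953, 0.039]
ft_force: [0.5, 0.6, -0.0]
width: 0.0852
grasp_force: 0.0
```

```bash
cat >> h.py <<'E'
def brown(g,P,pad=26,name=None):
    "amber-pixel centroid near the projection of P; and fit of body cylinder"
    u,v=proj(g,P)[0].astype(int);x0,y0=max(u-pad,0),max(v-pad,0);im=g["image"][y0:v+pad,x0:u+pad]
    h=cv2.cvtColor(im,cv2.COLOR_RGB2HSV);m=((h[...,0]<12)|(h[...,0]>172))&(h[...,1]>110)&(h[...,2]>30)&(h[...,2]<150)
    n,l,st,c=cv2.connectedComponentsWithStats(m.astype(np.uint8))
    return [(st[i].tolist()[4],(c[i]+[x0,y0]).round(1).tolist(),(st[i][:2]+[x0,y0]).tolist(),st[i][2:4].tolist()) for i in range(1,n) if st[i][4]>15]
E
python3 - <<'E'
from h import *
d,s,T,p=snap();pickle.dump((d,s,T,p),open("d4.pkl","wb"))
print(s["t"],p.round(4),s["width"],s["ft_force"].round(1))
F=mouth(0)-U*.038
for n in("scene","side"):
    b=proj(d[n],cyl(F,U,.038,.07)); print(n,"expect box",b.min(0).round(1),b.max(0).round(1)); print(brown(d[n],F+U*.055,18))
    b=proj(d[n],cyl(F,U,.077,.102,.0065));print("bulb expect",b.min(0).round(1),b.max(0).round(1))
    u,v=proj(d[n],F+U*.09)[0].astype(int);im=cv2.cvtColor(d[n]["image"],cv2.COLOR_RGB2GRAY)[v-20:v+20,u-20:u+20]
    k,l,st,c=cv2.connectedComponentsWithStats((im<45).astype(np.uint8));print([(a[4],(a[:2]+[u-20,v-20]).tolist(),(a[:2]+a[2:4]+[u-20,v-20]).tolist()) for a in st[1:] if a[4]>12])
go(RK,RV)
E
```

```text
14.5 [0.4825 0.121  0.1936] 0.08523953719307525 [ 0.5  0.6 -0. ]
scene expect box [250.  187.2] [263.  201.1]
[(35, [256.4, 196.8], [252, 193], [9, 8])]
bulb expect [249.2 184. ] [255.9 191.8]
[(np.int32(53), [250, 189], [259, 201])]
side expect box [259.4 173.2] [272.2 186.4]
[(33, [265.4, 181.7], [261, 177], [8, 9])]
bulb expect [258.2 171.1] [264.9 178.2]
[(np.int32(83), [241, 154], [255, 165]), (np.int32(65), [258, 174], [269, 186])]
t 14.65 tcp [0.4813 0.1212 0.1901] turn [-0.004  1.003 -0.006] 
 shift after turn [-0.301 -0.006  0.634] before turn [ 0.057 -0.004  0.699] mm 210.5 w 0.0852 F [-0.5 -0.3 -0.8] q [-0.06 -0.44  2.35  0.27  0.75 -2.1 ]
```

Request:
jog_arm(increments=[{"linear":[0,-0.1,0],"dr":[0,0,0],"gripper":1},{"linear":[0,-0.17,0],"dr":[0,0,0],"gripper":1},{"linear":[0,-0.17,0],"dr":[0,0,0],"gripper":1},{"linear":[0,-0.17,0],"dr":[0,0,0],"gripper":1},{"linear":[0,-0.17,0],"dr":[0,0,0],"gripper":1},{"linear":[0,-0.1,0],"dr":[0,0,0],"gripper":1},{"linear":[0,0,0],"dr":[0,0.25,0],"gripper":1},{"linear":[0,0,0],"dr":[0,0.25,0],"gripper":1},{"linear":[0,0,0],"dr":[0,0.25,0],"gripper":1},{"linear":[0,0,0],"dr":[0,0.25,0],"gripper":1},{"linear":[0,0,0],"dr":[0,0,0],"gripper":1}])

```text
t: 16.02
tcp_pos: [0.5638, -0.1292, 0.1898]
tool_rot: [0.001, -0.157, 0.988, 0.0]
ft_force: [-0.1, 0.6, -0.3]
width: 0.0854
grasp_force: 0.0
```

```bash
python3 - <<'E'
from h import *
go([.4475,-.2075,.17],RV)
d,s,T,p=snap();pickle.dump((d,s,T,p),open("d5.pkl","wb"));w=d["wrist"]
from h import brown
for n,P in(("B",[.4445,-.2075,.04]),("A",[.4175,-.09,.04])):
    print(n,"wrist",brown(w,np.array(P),50)); b=proj(w,cyl(np.array([P[0],P[1],0]),np.array([0,0,1.]),0,.07));print(" expect",b.min(0).round(1),b.max(0).round(1),b.mean(0))
    for c in("scene","side"):
        print(c,brown(d[c],np.array(P),18));b=proj(d[c],cyl(np.array([P[0],P[1],0]),np.array([0,0,1.]),0,.07));print(" expect",b.min(0).round(1),b.max(0).round(1))
# calibration: bottle C in earlier pictures, same estimate method
d=pickle.load(open("d1.pkl","rb"));P=np.array([.5495,-.334,.04])
for c in("scene","side","wrist"):
    print("C",c,brown(d[c],P,18 if c!="wrist" else 40));b=proj(d[c],cyl(P*[1,1,0],np.array([0,0,1.]),0,.07));print(" expect",b.min(0).round(1),b.max(0).round(1))
E
```

```text
t 16.025 tcp [ 0.5638 -0.1292  0.1898] turn [ 0.001  0.003 -0.002] 
 shift after turn [ 0.45  -0.128  0.066] before turn [ 0.45  -0.128  0.065] mm 141.7 w 0.0854 F [-0.1  0.6 -0.3] q [-0.4   0.09  1.83  0.    1.22 -2.29]
B wrist [(310, [220.7, 26.7], [199, 3], [36, 40])]
 expect [194.1  -3.9] [238.5  49. ] [219.01403529  25.17668515]
scene [(65, [286.8, 276.3], [282, 272], [11, 10])]
 expect [279.9 265.6] [293.1 294.4]
side [(54, [269.6, 273.6], [265, 269], [11, 9])]
 expect [263.9 263.7] [276.  288.4]
A wrist [(295, [345.9, 39.7], [334, 19], [34, 40])]
 expect [320.1  10.6] [374.4  59.6] [346.05770866  37.60339867]
scene [(115, [255.5, 259.6], [252, 251], [10, 20])]
 expect [250.3 244.7] [262.3 271.7]
side [(82, [248.5, 248.8], [245, 242], [10, 17])]
 expect [243.8 236.2] [254.9 259.9]
C scene [(108, [347.8, 296.7], [343, 289], [14, 21])]
 expect [340.8 281.4] [356.9 311.5]
C side [(73, [320.4, 303.2], [315, 297], [13, 17])]
 expect [313.8 290.6] [328.6 316.1]
C wrist [(123, [261.1, 160.0], [249, 155], [29, 15])]
 expect [247.9 143. ] [279.8 186.4]
```

Request:
jog_arm(increments=[{"linear":[0.1,-0.03,0],"dr":[0,0,0],"gripper":1},{"linear":[0.15,-0.04,0.02],"dr":[0,0,0],"gripper":1},{"linear":[0.15,-0.04,0.02],"dr":[0,0,0],"gripper":1},{"linear":[0.05,-0.018,0.02],"dr":[0,0,0],"gripper":1},{"linear":[0,0,0],"dr":[0,0,0],"gripper":1}])

```text
t: 16.8
tcp_pos: [0.4452, -0.2083, 0.1731]
tool_rot: [0.002, -0.154, 0.988, -0.0]
ft_force: [-0.4, -0.2, -0.8]
width: 0.0853
grasp_force: 0.0
```

```bash
python3 - <<'E'
from h import *
go([.4475,-.2075,.029],RV)
d,s,T,p=snap();w=d["wrist"]
P=np.array([.4445,-.2075,.04]);print(brown(w,P,60));b=proj(w,cyl(P*[1,1,0],np.array([0,0,1.]),0,.07));print(b.min(0),b.max(0))
E
```

```text
t 16.8 tcp [ 0.4452 -0.2083  0.1731] turn [-0.002  0.007 -0.012] 
 shift after turn [-0.008  0.     0.48 ] before turn [-0.006  0.001  0.481] mm 144.2 w 0.0853 F [-0.4 -0.2 -0.8] q [-0.65 -0.1   2.05  0.    1.19 -2.53]
[(180, [258.0, 164.4], [245, 156], [32, 26])]
[242.70057078 144.93613243] [277.80860174 193.24065402]
```

Request:
jog_arm(increments=[{"linear":[-0.008,0,0.1],"dr":[0,0,0],"gripper":1},{"linear":[0,0,0.13],"dr":[0,0,0],"gripper":1},{"linear":[0,0,0.13],"dr":[0,0,0],"gripper":1},{"linear":[0,0,0.09],"dr":[0,0,0],"gripper":1},{"linear":[0,0,0.03],"dr":[0,0,0],"gripper":1},{"linear":[0,0,0],"dr":[0,0,0],"gripper":1},{"linear":[0,0,0],"dr":[0,0,0],"gripper":-1},{"linear":[0,0,0],"dr":[0,0,0],"gripper":-1},{"linear":[0,0,0],"dr":[0,0,0],"gripper":-1},{"linear":[0,0,0],"dr":[0,0,0],"gripper":-1},{"linear":[0,0,0],"dr":[0,0,0],"gripper":-1}])

```text
t: 18.32
tcp_pos: [0.4496, -0.2074, 0.031]
tool_rot: [0.002, -0.155, 0.988, -0.001]
ft_force: [0.1, 3.1, 5.9]
width: 0.0237
grasp_force: 52.7
```

Request:
jog_arm(increments=[{"linear":[0,0,-0.05],"dr":[0,0,0],"gripper":-1},{"linear":[0,0,-0.15],"dr":[0,0,0],"gripper":-1},{"linear":[0,0,-0.15],"dr":[0,0,0],"gripper":-1},{"linear":[0,0,-0.15],"dr":[0,0,0],"gripper":-1},{"linear":[-0.1,0.1,0],"dr":[0,0,0],"gripper":-1},{"linear":[-0.1,0.1,0],"dr":[0,0,0],"gripper":-1},{"linear":[-0.1,0.1,0],"dr":[0,0,0],"gripper":-1},{"linear":[-0.1,0.08,0],"dr":[0,0,0],"gripper":-1},{"linear":[0,0,0],"dr":[0,-0.25,0],"gripper":-1},{"linear":[0,0,0],"dr":[0,-0.25,0],"gripper":-1},{"linear":[0,0,0],"dr":[0,-0.25,0],"gripper":-1},{"linear":[0,0,0],"dr":[0,-0.25,0],"gripper":-1},{"linear":[0,0,0],"dr":[0,0,0],"gripper":-1}])

```text
t: 19.95
tcp_pos: [0.5256, -0.0621, 0.1787]
tool_rot: [0.256, -0.149, 0.954, 0.04]
ft_force: [0.2, -0.6, -1.2]
width: 0.024
grasp_force: 51.5
```

```bash
python3 -c "
from h import *
go(tcp_for(-.07,.09,off=-.0015),RT)"
```

```text
t 19.95 tcp [ 0.5256 -0.0621  0.1787] turn [-0.006  0.002 -0.008] 
 shift after turn [-0.067  0.387  0.029] before turn [-0.065  0.388  0.027] mm 118.2 w 0.024 F [ 0.2 -0.6 -1.2] q [-0.51 -0.28  2.26  0.51  0.85 -2.67]
```

Request:
jog_arm(increments=[{"linear":[-0.01,0.08,0],"dr":[-0.006,0,-0.008],"gripper":-1},{"linear":[-0.02,0.1,0.01],"dr":[0,0,0],"gripper":-1},{"linear":[-0.02,0.1,0.01],"dr":[0,0,0],"gripper":-1},{"linear":[-0.016,0.1,0.01],"dr":[0,0,0],"gripper":-1},{"linear":[0,0.008,0],"dr":[0,0,0],"gripper":-1},{"linear":[0,0,0.08],"dr":[0,0,0],"gripper":-1},{"linear":[0,0,0.09],"dr":[0,0,0],"gripper":-1},{"linear":[0,0,0.07],"dr":[0,0,0],"gripper":-1},{"linear":[0,0,0],"dr":[0,0,0],"gripper":-1}])

```text
t: 21.08
tcp_pos: [0.5464, 0.0662, 0.1184]
tool_rot: [0.256, -0.153, 0.954, 0.041]
ft_force: [-0.0, 0.2, -0.7]
width: 0.0237
grasp_force: 51.7
```

```bash
python3 - <<'E'
from h import *
go(tcp_for(-.07,.015,off=-.0015),RT)
d,s,T,p=snap();pickle.dump((d,s,T,p),open("d6.pkl","wb"))
d3,s3,T3,p3=pickle.load(open("d3.pkl","rb"))
for dd,pp,TT,y in((d3,p3,T3,0),(d,p,T,-.07)):
    g=dd["wrist"];base=pp+TT[:,2]*.0303-TT[:,0]*.0015
    b=proj(g,cyl(base,-TT[:,2],0,.035));print("model",b.min(0).round(1),b.max(0).round(1),brown(g,base-TT[:,2]*.02,45))
    c=proj(g,base)[0].astype(int)
    # far edge: first dark row along the centre column; and left/right edges on a row
    gr=cv2.cvtColor(g["image"],cv2.COLOR_RGB2GRAY);print(c,gr[c[1]-30:c[1]+10:2,c[0]+4].tolist(),"\n row",gr[c[1]+12,c[0]-30:c[0]+30:2].tolist())
    m=proj(g,cyl(mouth(y),U,0,.001,.0205))[:24];print("mouth",m.min(0).round(1),m.max(0).round(1))
E
```

```text
t 21.075 tcp [0.5464 0.0662 0.1184] turn [0.001 0.    0.003] 
 shift after turn [0.005 0.002 0.005] before turn [0.005 0.002 0.005] mm 2.3 w 0.0237 F [-0.   0.2 -0.7] q [-0.19 -0.16  2.29  0.45  0.6  -2.4 ]
model [231.5 187.4] [285.8 255.5] [(192, [266.6, 234.4], [247, 224], [36, 31]), (47, [238.9, 238.6], [235, 231], [10, 16])]
[258 209] [146, 169, 186, 145, 125, 38, 39, 39, 36, 40, 38, 38, 38, 37, 35, 39, 38, 37, 37, 37] 
 row [215, 245, 184, 78, 77, 79, 76, 52, 39, 40, 38, 38, 35, 38, 36, 40, 37, 37, 31, 35, 37, 36, 35, 38, 36, 37, 34, 83, 60, 244]
mouth [234.5 168.4] [288.4 219.1]
model [232.4 186.8] [286.6 254.8] [(88, [258.4, 226.5], [246, 222], [27, 10]), (63, [236.3, 235.5], [230, 231], [15, 13])]
[259 208] [155, 144, 151, 40, 70, 78, 67, 68, 59, 51, 48, 69, 78, 58, 86, 72, 70, 40, 40, 40] 
 row [246, 170, 69, 58, 45, 39, 40, 42, 41, 44, 42, 45, 44, 44, 44, 45, 41, 44, 42, 43, 39, 41, 41, 39, 38, 40, 45, 75, 75, 165]
mouth [233.6 172.7] [287.  222.8]
```

Request:
jog_arm(increments=[{"linear":[-0.001,0.003,0.02],"dr":[0,0,0],"gripper":-1},{"linear":[0,0,0.025],"dr":[0,0,0],"gripper":-1},{"linear":[0,0,0.025],"dr":[0,0,0],"gripper":-1},{"linear":[0,0,0.025],"dr":[0,0,0],"gripper":-1},{"linear":[0,0,0.025],"dr":[0,0,0],"gripper":-1},{"linear":[0,0,0.025],"dr":[0,0,0],"gripper":-1},{"linear":[0,0,0.015],"dr":[0,0,0],"gripper":-1},{"linear":[0,0,0],"dr":[0,0,0],"gripper":-1}])

```text
t: 22.22
tcp_pos: [0.5693, 0.075, 0.0779]
tool_rot: [0.257, -0.153, 0.953, 0.041]
ft_force: [0.6, 0.8, -0.5]
width: 0.0235
grasp_force: 51.7
```

Request:
jog_arm(increments=[{"linear":[0,0,0.008],"dr":[0,0,0],"gripper":-1},{"linear":[0,0,0],"dr":[0,0,0],"gripper":-1}])

```text
t: 22.48
tcp_pos: [0.5706, 0.0753, 0.0764]
tool_rot: [0.257, -0.153, 0.953, 0.04]
ft_force: [0.6, 0.1, 0.1]
width: 0.024
grasp_force: 51.7
```

```bash
python3 -c "
from h import *
go(tcp_for(-.07,-.038,off=.0006),RT)"
```

```text
t 22.475 tcp [0.5706 0.0753 0.0764] turn [-0.001  0.007  0.004] 
 shift after turn [ 0.003 -0.002  0.018] before turn [ 0.003 -0.002  0.018] mm 5.4 w 0.024 F [0.6 0.1 0.1] q [-0.16 -0.03  2.26  0.51  0.49 -2.45]
```

Request:
jog_arm(increments=[{"linear":[0,0,0.007],"dr":[0,0,0],"gripper":-1},{"linear":[0,0,0.004],"dr":[0,0,0],"gripper":-1}])

```text
t: 22.72
tcp_pos: [0.5722, 0.0758, 0.0734]
tool_rot: [0.257, -0.153, 0.953, 0.04]
ft_force: [0.3, -0.4, -1.2]
width: 0.0239
grasp_force: 51.7
```

Request:
jog_arm(increments=[{"linear":[0,0,0.005],"dr":[0,0,0],"gripper":-1},{"linear":[0,0,0],"dr":[0,0,0],"gripper":-1}])

```text
t: 22.98
tcp_pos: [0.5734, 0.076, 0.0739]
tool_rot: [0.258, -0.153, 0.953, 0.041]
ft_force: [-10.5, -2.4, 12.3]
width: 0.0241
grasp_force: 57.3
```

Request:
jog_arm(increments=[{"linear":[0,0,-0.005],"dr":[0,0,0],"gripper":-1},{"linear":[0,0,0],"dr":[0,0,0],"gripper":0.2},{"linear":[0,0,0],"dr":[0,0,0],"gripper":0.2},{"linear":[0,0,0],"dr":[0,0,0],"gripper":0.2},{"linear":[0,0,0],"dr":[0,0,0],"gripper":0.2},{"linear":[0,0,-0.08],"dr":[0,0,0],"gripper":0.2},{"linear":[0,0,-0.15],"dr":[0,0,0],"gripper":0.2},{"linear":[0,0,-0.18],"dr":[0,0,0],"gripper":0.2},{"linear":[0,0,-0.03],"dr":[0,0,0],"gripper":1},{"linear":[0,-0.1,0],"dr":[0,0,0],"gripper":1},{"linear":[0,-0.17,0],"dr":[0,0,0],"gripper":1},{"linear":[0,-0.17,0],"dr":[0,0,0],"gripper":1},{"linear":[0,-0.1,0],"dr":[0,0,0],"gripper":1},{"linear":[0,0,0],"dr":[0,0.25,0],"gripper":1},{"linear":[0,0,0],"dr":[0,0.25,0],"gripper":1},{"linear":[0,0,0],"dr":[0,0.25,0],"gripper":1},{"linear":[0,0,0],"dr":[0,0.25,0],"gripper":1},{"linear":[0,0,0],"dr":[0,0,0],"gripper":1}])

```text
t: 25.22
tcp_pos: [0.5605, -0.0978, 0.1861]
tool_rot: [0.001, -0.159, 0.987, 0.0]
ft_force: [0.5, 0.4, -0.3]
width: 0.0855
grasp_force: 0.0
```

```bash
python3 - <<'E'
from h import *
go([.4205,-.0895,.17],RV)
d,s,T,p=snap();pickle.dump((d,s,T,p),open("d7.pkl","wb"))
for y in(0,-.07):
  F=mouth(y)-U*.038
  for n in("scene","side"):
    b=proj(d[n],cyl(F,U,.038,.07)); print(y,n,"body box",b.min(0).round(1),b.max(0).round(1),brown(d[n],F+U*.055,12))
w=d["wrist"];P=np.array([.4175,-.09,.04]);print(brown(w,P,60));b=proj(w,cyl(P*[1,1,0],np.array([0,0,1.]),0,.07));print(b.min(0),b.max(0))
E
```

```text
t 25.225 tcp [ 0.5605 -0.0978  0.1861] turn [0.001 0.005 0.007] 
 shift after turn [0.435 0.171 0.054] before turn [0.435 0.173 0.053] mm 141.2 w 0.0855 F [ 0.5  0.4 -0.3] q [-0.35  0.07  1.86  0.    1.21 -2.24]
0 scene body box [250.  187.2] [263.  201.1] [(33, [256.3, 197.0], [252, 194], [9, 7])]
0 side body box [259.4 173.2] [272.2 186.4] [(35, [265.5, 181.7], [261, 177], [9, 9])]
-0.07 scene body box [265.8 194.7] [279.  208.9] [(36, [272.6, 205.1], [268, 201], [9, 8])]
-0.07 side body box [271.7 184.5] [284.7 198. ] [(16, [267.0, 181.0], [266, 179], [4, 6]), (39, [277.9, 193.4], [273, 188], [9, 10])]
[(29, [314.8, 13.4], [308, 10], [16, 10]), (133, [320.7, 41.1], [305, 27], [34, 23])]
[292.44295268   0.69528983] [340.75560015  52.88657043]
```

Request:
jog_arm(increments=[{"linear":[0.08,0.03,0],"dr":[0,0,0],"gripper":1},{"linear":[0.13,0.05,0.02],"dr":[0,0,0],"gripper":1},{"linear":[0.13,0.05,0.02],"dr":[0,0,0],"gripper":1},{"linear":[0.095,0.041,0.014],"dr":[0,0,0.007],"gripper":1},{"linear":[0,0,0],"dr":[0,0,0],"gripper":1}])

```text
t: 26.0
tcp_pos: [0.4173, -0.0902, 0.1699]
tool_rot: [0.002, -0.155, 0.988, -0.0]
ft_force: [-0.2, 0.3, -0.1]
width: 0.0851
grasp_force: 0.0
```

```bash
python3 - <<'E'
from h import *
go([.4205,-.0895,.029],RV)
d,s,T,p=snap();w=d["wrist"]
P=np.array([.4175,-.09,.04]);print(brown(w,P,60));b=proj(w,cyl(P*[1,1,0],np.array([0,0,1.]),0,.07));print(b.min(0),b.max(0))
E
```

```text
t 26.0 tcp [ 0.4173 -0.0902  0.1699] turn [-0.001  0.007 -0.007] 
 shift after turn [-0.011 -0.001  0.47 ] before turn [-0.009 -0.001  0.47 ] mm 141.0 w 0.0851 F [-0.2  0.3 -0.1] q [-0.45 -0.26  2.19  0.    1.21 -2.34]
[(131, [259.0, 165.3], [248, 160], [24, 15]), (16, [249.1, 178.8], [247, 176], [4, 8])]
[242.98786664 145.43433108] [278.40424773 194.2904348 ]
```

Request:
jog_arm(increments=[{"linear":[-0.009,0,0.1],"dr":[0,0,0],"gripper":1},{"linear":[0,0,0.13],"dr":[0,0,0],"gripper":1},{"linear":[0,0,0.13],"dr":[0,0,0],"gripper":1},{"linear":[0,0,0.08],"dr":[0,0,0],"gripper":1},{"linear":[0,0,0.03],"dr":[0,0,0],"gripper":1},{"linear":[0,0,0],"dr":[0,0,0],"gripper":1}])

```text
t: 26.9
tcp_pos: [0.4232, -0.0899, 0.03]
tool_rot: [0.002, -0.156, 0.988, -0.0]
ft_force: [-0.4, 0.1, -0.0]
width: 0.0852
grasp_force: 0.0
```

```bash
python3 - <<'E'
from h import *
go([.4205,-.0895,.029],RV)
E
```

```text
t 26.9 tcp [ 0.4232 -0.0899  0.03  ] turn [-0.002  0.006 -0.004] 
 shift after turn [0.008 0.004 0.003] before turn [0.008 0.004 0.003] mm 2.9 w 0.0852 F [-0.4  0.1 -0. ] q [-0.45 -0.03  2.28  0.    0.89 -2.33]
```

Request:
jog_arm(increments=[{"linear":[0.006,0.003,0],"dr":[0,0,0],"gripper":1},{"linear":[0,0,0],"dr":[0,0,0],"gripper":-1},{"linear":[0,0,0],"dr":[0,0,0],"gripper":-1},{"linear":[0,0,0],"dr":[0,0,0],"gripper":-1},{"linear":[0,0,0],"dr":[0,0,0],"gripper":-1},{"linear":[0,0,0],"dr":[0,0,0],"gripper":-1}])

```text
t: 27.65
tcp_pos: [0.4212, -0.0891, 0.0311]
tool_rot: [0.002, -0.156, 0.988, 0.0]
ft_force: [-1.2, 2.7, 5.6]
width: 0.0242
grasp_force: 52.7
```

Request:
jog_arm(increments=[{"linear":[0,0,-0.05],"dr":[0,0,0],"gripper":-1},{"linear":[0,0,-0.15],"dr":[0,0,0],"gripper":-1},{"linear":[0,0,-0.15],"dr":[0,0,0],"gripper":-1},{"linear":[0,0,-0.18],"dr":[0,0,0],"gripper":-1},{"linear":[-0.1,0,0],"dr":[0,0,0],"gripper":-1},{"linear":[-0.14,0,0],"dr":[0,0,0],"gripper":-1},{"linear":[-0.14,0,0],"dr":[0,0,0],"gripper":-1},{"linear":[0,0,0],"dr":[0,-0.25,0],"gripper":-1},{"linear":[0,0,0],"dr":[0,-0.25,0],"gripper":-1},{"linear":[0,0,0],"dr":[0,-0.25,0],"gripper":-1},{"linear":[0,0,0],"dr":[0,-0.25,0],"gripper":-1},{"linear":[0,0,0],"dr":[0,0,0],"gripper":-1}])

```text
t: 29.15
tcp_pos: [0.5265, -0.0543, 0.1881]
tool_rot: [0.256, -0.15, 0.954, 0.04]
ft_force: [0.0, 0.6, -0.8]
width: 0.024
grasp_force: 51.4
```

```bash
python3 -c "
from h import *
go(tcp_for(.07,.095,off=0),RT)"
```

```text
t 29.15 tcp [ 0.5265 -0.0543  0.1881] turn [-0.003  0.002 -0.006] 
 shift after turn [-0.047  0.83   0.034] before turn [-0.044  0.831  0.033] mm 249.7 w 0.024 F [ 0.   0.6 -0.8] q [-0.49 -0.29  2.25  0.49  0.86 -2.64]
```

Request:
jog_arm(increments=[{"linear":[0,0.1,0],"dr":[-0.003,0,-0.006],"gripper":-1},{"linear":[0,0.17,0],"dr":[0,0,0],"gripper":-1},{"linear":[-0.01,0.17,0],"dr":[0,0,0],"gripper":-1},{"linear":[-0.01,0.17,0.01],"dr":[0,0,0],"gripper":-1},{"linear":[-0.01,0.14,0.01],"dr":[0,0,0],"gripper":-1},{"linear":[-0.015,0.08,0.014],"dr":[0,0,0],"gripper":-1},{"linear":[0,0,0],"dr":[0,0,0],"gripper":-1}])

```text
t: 30.02
tcp_pos: [0.4671, 0.1895, 0.1881]
tool_rot: [0.257, -0.155, 0.953, 0.04]
ft_force: [-0.3, -0.6, -0.1]
width: 0.0237
grasp_force: 51.5
```

```bash
python3 -c "
from h import *
go(tcp_for(.07,.015,off=-.0015),RT)"
```

```text
t 30.025 tcp [0.4671 0.1895 0.1881] turn [0.001 0.007 0.012] 
 shift after turn [ 0.014 -0.004  0.269] before turn [ 0.015 -0.004  0.269] mm 80.7 w 0.0237 F [-0.3 -0.6 -0.1] q [ 0.13 -0.41  2.34  0.14  0.7  -1.85]
```

Request:
jog_arm(increments=[{"linear":[0.014,-0.004,0.05],"dr":[0,0.007,0.012],"gripper":-1},{"linear":[0,0,0.08],"dr":[0,0,0],"gripper":-1},{"linear":[0,0,0.08],"dr":[0,0,0],"gripper":-1},{"linear":[0,0,0.055],"dr":[0,0,0],"gripper":-1},{"linear":[0,0,0],"dr":[0,0,0],"gripper":-1}])

```text
t: 30.65
tcp_pos: [0.5013, 0.1962, 0.1135]
tool_rot: [0.253, -0.149, 0.955, 0.04]
ft_force: [0.4, -0.5, -1.6]
width: 0.0235
grasp_force: 51.5
```

```bash
python3 - <<'E'
from h import *
go(tcp_for(.07,.015,off=-.0015),RT)
d,s,T,p=snap();pickle.dump((d,s,T,p),open("d8.pkl","wb"))
d6,s6,T6,p6=pickle.load(open("d6.pkl","rb"))
for dd,pp,TT,y in((d6,p6,T6,-.07),(d,p,T,.07)):
    g=dd["wrist"];base=pp+TT[:,2]*.0303-TT[:,0]*.0015
    b=proj(g,cyl(base,-TT[:,2],0,.035));print("model",b.min(0).round(1),b.max(0).round(1))
    c=proj(g,base)[0].astype(int);gr=cv2.cvtColor(g["image"],cv2.COLOR_RGB2GRAY)
    for k in(-8,0,4,8):print(c,gr[c[1]-40:c[1]-8,c[0]+k].tolist())
    print(" row",gr[c[1]+5,c[0]-36:c[0]+36:2].tolist())
    m=proj(g,cyl(mouth(y),U,0,.001,.0205))[:24];print("mouth",m.min(0).round(1),m.max(0).round(1))
E
```

```text
t 30.65 tcp [0.5013 0.1962 0.1135] turn [-0.002 -0.01  -0.012] 
 shift after turn [-0.011  0.01  -0.004] before turn [-0.011  0.01  -0.004] mm 4.6 w 0.0235 F [ 0.4 -0.5 -1.6] q [ 0.14 -0.2   2.32  0.18  0.51 -1.87]
model [232.4 186.8] [286.6 254.8]
[259 208] [149, 147, 148, 129, 112, 142, 170, 175, 171, 156, 149, 147, 148, 141, 237, 255, 179, 37, 54, 73, 80, 71, 62, 67, 69, 72, 71, 63, 58, 59, 70, 78]
[259 208] [148, 139, 123, 133, 167, 173, 172, 173, 170, 153, 143, 148, 148, 149, 154, 90, 39, 56, 74, 79, 71, 66, 69, 75, 72, 69, 61, 50, 49, 51, 65, 78]
[259 208] [148, 137, 122, 141, 164, 170, 172, 172, 171, 174, 155, 147, 144, 150, 151, 99, 40, 53, 70, 79, 78, 66, 67, 70, 68, 72, 59, 51, 51, 50, 48, 51]
[259 208] [146, 147, 127, 120, 157, 172, 170, 171, 174, 158, 144, 146, 147, 145, 147, 151, 108, 54, 49, 68, 79, 79, 69, 59, 50, 54, 54, 59, 60, 55, 51, 49]
 row [229, 229, 222, 176, 179, 93, 87, 86, 76, 87, 85, 67, 51, 46, 40, 39, 40, 36, 39, 40, 39, 36, 39, 44, 51, 68, 81, 75, 67, 64, 82, 152, 171, 170, 170, 167]
mouth [233.6 172.7] [287.  222.8]
model [231.3 186.4] [285.6 254.4]
[258 208] [78, 78, 76, 76, 74, 97, 136, 148, 148, 148, 147, 149, 129, 110, 134, 147, 147, 149, 150, 151, 110, 51, 34, 36, 39, 37, 40, 40, 40, 37, 37, 40]
[258 208] [77, 76, 77, 78, 74, 98, 138, 147, 149, 138, 117, 143, 168, 173, 173, 159, 144, 148, 154, 87, 33, 38, 38, 37, 39, 41, 38, 38, 39, 37, 38, 40]
[258 208] [78, 75, 76, 78, 76, 99, 137, 145, 147, 127, 120, 160, 173, 171, 172, 175, 156, 145, 151, 98, 43, 39, 55, 62, 63, 62, 63, 62, 62, 63, 62, 59]
[258 208] [76, 78, 78, 75, 72, 98, 137, 150, 145, 132, 120, 156, 175, 172, 174, 155, 145, 145, 142, 231, 168, 42, 42, 68, 87, 88, 85, 85, 87, 87, 82, 82]
 row [212, 211, 212, 214, 183, 182, 85, 47, 39, 39, 39, 39, 40, 39, 38, 37, 40, 38, 37, 40, 52, 85, 87, 81, 69, 57, 54, 74, 80, 78, 74, 80, 79, 103, 131, 165]
mouth [235.9 179.7] [289.6 229.8]
```

Request:
jog_arm(increments=[{"linear":[-0.005,0.005,0],"dr":[-0.002,-0.01,-0.012],"gripper":-1},{"linear":[-0.005,0.005,0],"dr":[0,0,0],"gripper":-1},{"linear":[0,0,0],"dr":[0,0,0],"gripper":-1}])

```text
t: 31.18
tcp_pos: [0.5035, 0.2015, 0.1182]
tool_rot: [0.259, -0.153, 0.953, 0.041]
ft_force: [0.2, 0.6, 0.2]
width: 0.024
grasp_force: 51.5
```

```bash
python3 -c "
from h import *
go(tcp_for(.07,-.038,off=-.0015),RT)"
```

```text
t 31.175 tcp [0.5035 0.2015 0.1182] turn [0.001 0.012 0.005] 
 shift after turn [ 0.008 -0.004  0.179] before turn [ 0.009 -0.004  0.179] mm 53.9 w 0.024 F [0.2 0.6 0.2] q [ 0.15 -0.2   2.32  0.17  0.5  -1.87]
```

Request:
jog_arm(increments=[{"linear":[0.006,-0.003,0.02],"dr":[0,0.01,0.004],"gripper":-1},{"linear":[0,0,0.025],"dr":[0,0,0],"gripper":-1},{"linear":[0,0,0.025],"dr":[0,0,0],"gripper":-1},{"linear":[0,0,0.025],"dr":[0,0,0],"gripper":-1},{"linear":[0,0,0.025],"dr":[0,0,0],"gripper":-1},{"linear":[0,0,0.025],"dr":[0,0,0],"gripper":-1},{"linear":[0,0,0.01],"dr":[0,0,0],"gripper":-1},{"linear":[0,0,0],"dr":[0,0,0],"gripper":-1}])

```text
t: 32.17
tcp_pos: [0.5242, 0.2071, 0.0761]
tool_rot: [0.255, -0.152, 0.954, 0.041]
ft_force: [0.3, -2.4, -0.3]
width: 0.0238
grasp_force: 51.5
```

```bash
python3 -c "
from h import *
go(tcp_for(.07,-.038,off=-.0015),RT)"
```

```text
t 32.175 tcp [0.5242 0.2071 0.0761] turn [ 0.001 -0.001 -0.   ] 
 shift after turn [-0.    -0.001  0.022] before turn [-0.    -0.001  0.022] mm 6.7 w 0.0238 F [ 0.3 -2.4 -0.3] q [ 0.16 -0.06  2.29  0.2   0.4  -1.9 ]
```

Request:
jog_arm(increments=[{"linear":[0,0,0.008],"dr":[0,0,0],"gripper":-1},{"linear":[0,0,0.007],"dr":[0,0,0],"gripper":-1},{"linear":[0,0,0],"dr":[0,0,0],"gripper":-1}])

```text
t: 32.55
tcp_pos: [0.5264, 0.2078, 0.0724]
tool_rot: [0.255, -0.152, 0.954, 0.041]
ft_force: [0.5, 0.2, -0.2]
width: 0.0237
grasp_force: 51.5
```

Request:
jog_arm(increments=[{"linear":[0,0,0.005],"dr":[0,0,0],"gripper":-1},{"linear":[0,0,0],"dr":[0,0,0],"gripper":-1}])

```text
t: 32.8
tcp_pos: [0.5273, 0.2081, 0.0723]
tool_rot: [0.256, -0.152, 0.954, 0.041]
ft_force: [-6.4, -1.8, 6.6]
width: 0.0232
grasp_force: 55.2
```

Request:
jog_arm(increments=[{"linear":[0,0,0.003],"dr":[0,0,0],"gripper":-1}])

```text
t: 32.92
tcp_pos: [0.5278, 0.2084, 0.0723]
tool_rot: [0.256, -0.152, 0.954, 0.041]
ft_force: [-18.3, -8.2, 23.1]
width: 0.0236
grasp_force: 61.7
```

Request:
jog_arm(increments=[{"linear":[0,0,-0.007],"dr":[0,0,0],"gripper":-1},{"linear":[0,0,0],"dr":[0,0,0],"gripper":0.2},{"linear":[0,0,0],"dr":[0,0,0],"gripper":0.2},{"linear":[0,0,0],"dr":[0,0,0],"gripper":0.2},{"linear":[0,0,0],"dr":[0,0,0],"gripper":0.2},{"linear":[0,0,-0.08],"dr":[0,0,0],"gripper":0.2},{"linear":[0,0,-0.15],"dr":[0,0,0],"gripper":0.2},{"linear":[0,0,-0.18],"dr":[0,0,0],"gripper":0.2},{"linear":[0,0,-0.03],"dr":[0,0,0],"gripper":-1},{"linear":[0,0,0],"dr":[0,0,0],"gripper":-1}])

```text
t: 34.17
tcp_pos: [0.4639, 0.1874, 0.1869]
tool_rot: [0.256, -0.152, 0.954, 0.041]
ft_force: [0.7, -0.4, -0.9]
width: 0.0157
grasp_force: 0.0
```

```bash
python3 - <<'E'
from h import *
d,s,T,p=snap();pickle.dump((d,s,T,p),open("d9.pkl","wb"))
d1=pickle.load(open("d1.pkl","rb"));sc,sd=d1["scene"],d1["side"]
K=tri((sc,full((30,222),(215,150),6.32)),(sd,full((69,97),(225,150),7.5)))
l=RT.T@(K-mouth(.07));print("knob",K.round(4),"rel mouth3 in tool axes x(front) y z(down)",l.round(4),"proj err",proj(sc,K)-full((30,222),(215,150),6.32),proj(sd,K)-full((69,97),(225,150),7.5))
for y in(.07,0,-.07):
  F=mouth(y)-U*.038
  for n in("scene","side"):
    b=proj(d[n],cyl(F,U,.038,.07)); print(y,n,b.min(0).round(1),b.max(0).round(1),brown(d[n],F+U*.055,12))
# dark blobs in wrist near knob model
w=d["wrist"];gr=cv2.cvtColor(w["image"],cv2.COLOR_RGB2GRAY);u,v=proj(w,K)[0].astype(int);print("wrist knob px",u,v,"tcp",p.round(4))
k,lb,st,c=cv2.connectedComponentsWithStats((gr<40).astype(np.uint8));print([(a.tolist(),c[i].round(0).tolist()) for i,a in enumerate(st) if a[4]>60 and i])
E
```

```text
knob [0.4609 0.2641 0.0874] rel mouth3 in tool axes x(front) y z(down) [ 0.0328  0.0739 -0.03  ] proj err [[-0.26571422 -0.17897922]] [[0.23560043 0.20084296]]
0.07 scene [235.2 180.2] [247.9 193.7] [(40, [241.3, 190.0], [237, 186], [9, 9])]
0.07 side [247.8 162.6] [260.3 175.5] [(36, [253.4, 171.2], [249, 166], [8, 11])]
0 scene [250.  187.2] [263.  201.1] [(35, [256.4, 196.8], [252, 193], [9, 8])]
0 side [259.4 173.2] [272.2 186.4] [(20, [254.6, 170.0], [253, 167], [4, 7]), (32, [265.5, 181.7], [261, 177], [8, 9])]
-0.07 scene [265.8 194.7] [279.  208.9] [(35, [272.8, 205.1], [269, 201], [8, 8])]
-0.07 side [271.7 184.5] [284.7 198. ] [(38, [277.9, 193.4], [273, 188], [9, 10])]
wrist knob px 342 150 tcp [0.4639 0.1874 0.1869]
[([55, 132, 23, 8, 70], [66.0, 134.0]), ([78, 157, 50, 35, 836], [102.0, 175.0]), ([172, 168, 24, 9, 74], [184.0, 171.0]), ([456, 185, 56, 38, 290], [485.0, 201.0]), ([478, 195, 34, 23, 194], [494.0, 205.0]), ([34, 203, 45, 45, 431], [55.0, 222.0]), ([0, 211, 495, 173, 36415], [221.0, 336.0]), ([493, 217, 19, 35, 238], [501.0, 232.0]), ([436, 231, 47, 59, 383], [458.0, 267.0]), ([77, 236, 22, 16, 167], [87.0, 243.0]), ([254, 238, 4, 48, 105], [256.0, 267.0]), ([352, 247, 38, 39, 489], [373.0, 267.0]), ([456, 284, 56, 52, 1647], [484.0, 309.0])]
```

```bash
python3 -c "
from h import *
go(mouth(.07)+RT@np.array([.032,.106,-.022]),RT)"
```

```text
t 34.325 tcp [0.4631 0.1872 0.1842] turn [ 0.002 -0.008 -0.001] 
 shift after turn [0.096 0.353 0.342] before turn [0.095 0.352 0.343] mm 150.2 w -0.0001 F [-0.7 -0.2  0.2] q [ 0.13 -0.42  2.35  0.15  0.71 -1.84]
```

Request:
jog_arm(increments=[{"linear":[0,0.1,0],"dr":[0,0,0],"gripper":-1},{"linear":[0,0.15,0],"dr":[0,0,0],"gripper":-1},{"linear":[0.03,0.103,0],"dr":[0,0,0],"gripper":-1},{"linear":[0.066,0,0.04],"dr":[0,0,0],"gripper":-1},{"linear":[0,0,0.1],"dr":[0,0,0],"gripper":-1},{"linear":[0,0,0.1],"dr":[0,0,0],"gripper":-1},{"linear":[0,0,0.08],"dr":[0,0,0],"gripper":-1},{"linear":[0,0,0],"dr":[0,0,0],"gripper":-1}])

```text
t: 35.33
tcp_pos: [0.4511, 0.2943, 0.0847]
tool_rot: [0.252, -0.152, 0.955, 0.04]
ft_force: [0.2, 0.7, -1.2]
width: -0.0001
grasp_force: 0.0
```

```bash
python3 -c "
from h import *
go(mouth(.07)+RT@np.array([.032,.106,-.022]),RT)"
```

```text
t 35.325 tcp [0.4511 0.2943 0.0847] turn [-0.001 -0.016  0.   ] 
 shift after turn [-0.007  0.001  0.019] before turn [-0.007  0.001  0.019] mm 6.0 w -0.0001 F [ 0.2  0.7 -1.2] q [ 0.42 -0.12  2.32 -0.12  0.43 -1.37]
```

Request:
jog_arm(increments=[{"linear":[-0.006,0,0.018],"dr":[0,-0.015,0],"gripper":-1},{"linear":[0,-0.02,0],"dr":[0,0,0],"gripper":-1},{"linear":[0,-0.02,0],"dr":[0,0,0],"gripper":-1},{"linear":[0,-0.02,0],"dr":[0,0,0],"gripper":-1},{"linear":[0,-0.02,0],"dr":[0,0,0],"gripper":-1}])

```text
t: 35.95
tcp_pos: [0.4646, 0.2732, 0.0858]
tool_rot: [0.26, -0.151, 0.953, 0.041]
ft_force: [0.9, -0.4, -0.3]
width: 0.0002
grasp_force: 0.0
```

```bash
cat > k.py <<'E'
from h import *
d,s,T,p=snap();print(s["t"],"tcp rel mouth3 (mm)",(RT.T@(p-mouth(.07))*1e3).round(1),"F tool",(T.T@s["ft_force"]).round(1))
for n in("scene","side"):
    g=d[n];gr=cv2.cvtColor(g["image"],cv2.COLOR_RGB2GRAY)
    for y in(.036,.042,.048,.074):
        K=mouth(.07)+RT@np.array([.032,y,-.030]);print(n,y,proj(g,K)[0].round(1),[int(gr[tuple(np.round(proj(g,mouth(.07)+RT@np.array([.032,y,z]))[0][::-1]).astype(int))]) for z in(-.04,-.03,-.02)])
E
python3 k.py
```

```text
35.95 tcp rel mouth3 (mm) [ 28.   81.5 -25.4] F tool [-0.5 -0.7  0.6]
scene 0.036 [226.7 188.1] [237, 237, 235]
scene 0.042 [225.5 187.5] [236, 237, 237]
scene 0.048 [224.3 186.9] [232, 234, 237]
scene 0.074 [219.2 184.3] [26, 25, 14]
side 0.036 [240.  168.1] [101, 154, 175]
side 0.042 [239.1 167.2] [100, 101, 164]
side 0.048 [238.1 166.3] [73, 100, 77]
side 0.074 [234.1 162.5] [9, 14, 13]
```

Request:
jog_arm(increments=[{"linear":[0.006,-0.02,0],"dr":[0,0,0],"gripper":-1},{"linear":[0.003,-0.02,0],"dr":[0,0,0],"gripper":-1},{"linear":[0,0,0],"dr":[0,0,0],"gripper":-1}])

```text
t: 36.48
tcp_pos: [0.4658, 0.2611, 0.0837]
tool_rot: [0.259, -0.151, 0.953, 0.041]
ft_force: [0.3, -0.4, 0.0]
width: 0.0001
grasp_force: 0.0
```

```bash
sed -i 's/(.036,.042,.048,.074)/(.036,.042,.048,.054,.06,.066)/' k.py; python3 k.py
```

```text
36.475 tcp rel mouth3 (mm) [ 31.3  69.6 -24.9] F tool [-0.1 -0.5  0. ]
scene 0.036 [226.7 188.1] [237, 237, 235]
scene 0.042 [225.5 187.5] [236, 237, 237]
scene 0.048 [224.3 186.9] [233, 234, 237]
scene 0.054 [223.1 186.3] [171, 218, 226]
scene 0.06 [221.9 185.7] [144, 126, 191]
scene 0.066 [220.8 185.1] [131, 84, 98]
side 0.036 [240.  168.1] [102, 153, 177]
side 0.042 [239.1 167.2] [98, 102, 166]
side 0.048 [238.1 166.3] [76, 98, 77]
side 0.054 [237.2 165.4] [12, 76, 80]
side 0.06 [236.3 164.6] [3, 14, 98]
side 0.066 [235.4 163.7] [12, 13, 76]
```

```bash
cat > m.py <<'E'
from h import *
d,s,T,p=snap()
print(s["t"],"rel",(RT.T@(p-mouth(.07))*1e3).round(1))
for n,st,W,Hh in(("wrist",3,60,45),("scene",1,14,14)):
    g=d[n];gr=cv2.cvtColor(g["image"],cv2.COLOR_RGB2GRAY);K=lambda y,z:proj(g,mouth(.07)+RT@np.array([.032,y,z]))[0].round(0).astype(int)
    print(n,"knob74 top/mid/foot",K(.074,-.044),K(.074,-.03),K(.074,-.002),"tcp",proj(g,p)[0].round(0))
    u,v=K(.068,-.03)
    print("cols",u-W,u+W,"step",st)
    for y in range(v-Hh,v+Hh,st): print("%3d "%y+"".join("@#*+-. "[min(6,int(gr[y,x])//30)] for x in range(max(u-W,0),min(u+W,511),st if n!="wrist" else 2)))
E
python3 m.py
```

```text
36.625 rel [ 31.   70.1 -25. ]
wrist knob74 top/mid/foot [266 243] [265 231] [264 212] tcp [259. 229.]
cols 195 315 step 3
186 +++*-*####@                        -                        
189 **++.#####.                        .                        
192 ++*+######.                        .                        
195 +++######*-                        .                        
198 **#######*******************************#                   
201 -+*#####*++.....................++*****+.                   
204 .**######**#                     +******                    
207 ***********#                     +******                    
210 ***********+++++++++++-          +******                    
213 **********#++++++++++++-         +*#####-                   
216 **********++++++++++++++-        ########-                  
219 *********#++++++++++++++        ##########+                 
222       .  -     .  +++++++      -###########                 
225  .---++            +++++++     +###########                 
228  .*****            +++++++     +###########-                
23
[... 1288 characters left out ...]
       
178      +###@@@#-              
179      .**#@@@#*.             
180       -**#@@@*.             
181        -**#@#+              
182         +**##+              
183          .+*#*-             
184           .*#@*-            
185            -#@@*.           
186             +#@#-           
187              *@#+           
188              .*#*.          
189                -*-          
190                 -+-         
191                 .++.        
192                  -+-   .    
193                   --    ++. 
194                    ..   -*+-
195                      ....+*+
196                        .-+**
197                         -+**
198                         .-**
```

The numeric map puts the fingertips at about row 248, just above the knob's top at row 243. They sit farther back than the TCP and passed over the knob. I'll back off, go 23 mm deeper and push again.

Request:
jog_arm(increments=[{"linear":[0,0.06,0],"dr":[0,0,0],"gripper":-1},{"linear":[0,0.07,0],"dr":[0,0,0],"gripper":-1},{"linear":[0,0,0.04],"dr":[0,0,0],"gripper":-1},{"linear":[0,0,0.035],"dr":[0,0,0],"gripper":-1},{"linear":[0,-0.02,0],"dr":[0,0,0],"gripper":-1},{"linear":[0,-0.02,0],"dr":[0,0,0],"gripper":-1},{"linear":[0,-0.02,0],"dr":[0,0,0],"gripper":-1},{"linear":[0,-0.02,0],"dr":[0,0,0],"gripper":-1},{"linear":[0,0,0],"dr":[0,0,0],"gripper":-1}])

```text
t: 37.9
tcp_pos: [0.4723, 0.2788, 0.0648]
tool_rot: [0.259, -0.151, 0.953, 0.041]
ft_force: [0.4, -0.7, 0.5]
width: 0.0001
grasp_force: 0.0
```

```bash
python3 m.py | sed -n 1,33p; python3 -c "
from h import *
go(mouth(.07)+RT@np.array([.032,.064,-.003]),RT)"
```

```text
37.9 rel [30.7 84.4 -2.7]
wrist knob74 top/mid/foot [237 264] [238 249] [241 226] tcp [258. 228.]
cols 167 287 step 3
204 +*+*######*+*-                          -                   
207 ***#######+++*++++++++++++++++**+++     -                   
210 ***+**++#***************************    -                   
213 ++-+++++#                 -****** .*    -                   
216 ***+++++#                 +******# +    -                   
219 ##*+++++#                 ******** .    -                   
222 #**+++++*##++++++++++++++********.      +                   
225 ***+++++*#+++++++++++++++********       -.                  
228 *****++**+++++++++++++++#######*#       --                  
231 *********++.+++.-++.-+*#########*       +-                  
234 *********.           +###########       ++                  
237 +********-           @@##########@      **...........       
240 .********+          +@###########@      #***####****#       
243  #********          #@############     -#***####****#       
246  #****##**         -#############+ ... +#*#*####*****       
249  **
[... 480 characters left out ...]
###@@@@@@@#######@@@#####*######
273   -##***#            ########*#@@@@@@@#######@@@############
276 ..+#****                  +++*#@@@@@@@#*****#@#@******######
279 ..+#****                   ++-@@@@@@@@@@@#++####++*#@@@@####
282 ...#***                      @@@@@@@@@@@@@@+####+#@@@##@####
285 ...***-    ...              #@@@@@@@@@@@@@@#*####@@@@@@@#@@#
288 .. **#-@@@@@@@@@#          *@@@@@@@#@@@@@@@@####@@@@@@@#####
291    +@@@@@@@@@@@@@@-    .-@@@@@@@@@@@@@@@@@@@####@@@@@@@@@@#@
t 38.05 tcp [0.4725 0.2794 0.0651] turn [ 0.     0.017 -0.   ] 
 shift after turn [ 0.006 -0.07  -0.001] before turn [ 0.006 -0.07  -0.001] mm 21.0 w 0.0001 F [1.  0.9 0.1] q [ 0.36 -0.07  2.32 -0.07  0.35 -1.47]
```

Request:
jog_arm(increments=[{"linear":[0,-0.02,0],"dr":[0,0,0],"gripper":-1},{"linear":[0,-0.02,0],"dr":[0,0,0],"gripper":-1},{"linear":[0,-0.02,0],"dr":[0,0,0],"gripper":-1},{"linear":[0,0,0],"dr":[0,0,0],"gripper":-1}])

```text
t: 38.55
tcp_pos: [0.478, 0.2617, 0.0647]
tool_rot: [0.259, -0.151, 0.953, 0.041]
ft_force: [0.3, 0.4, 0.8]
width: -0.0003
grasp_force: 0.2
```

```bash
python3 m.py | sed -n 1,33p;python3 k.py
```

```text
38.55 rel [30.6 66.4 -2.6]
wrist knob74 top/mid/foot [274 266] [273 251] [271 227] tcp [258. 230.]
cols 201 321 step 3
206 #######+-                         .                         
209 ######***#####*###.               .                         
212 +++++#*++*******+*#               .                         
215 ++++++   +******- +               .                         
218 +++++*   -******# +.-             .                         
221 +++++*   *******# -+-             .                         
224 +++++##+*********++++.            .                         
227 +++++*++********++++++            .                         
230 *++++*+##@@#####+++++++           .                         
233 ***#+*@#####@#@#+++++++.          .                         
236 ***#-@##@@@##@###+++++++.         .                         
239 ****#@@@@#@@#@@@@++++++########****#                        
242 ***#@@@@@@@@@@@#@ +++++#**#####****#                        
245 ***#@@@@@@@@@@@@@ -+++*##*#####****#                        
248 **#@@@@@@@@@@@@@#*@@#@####*####*****#####.                  
251 **
[... 792 characters left out ...]
@@@@@@@@@@@@@####@@@@@@@#########@           .
290 @.      -@@@@@@@@@@@@@@@@@@####@@@@@@@@@#@#@@####*.       ##
293 @#.-*@@@@@@@@@@@@@@@@@@@@@@####@@@@@@@@@@@@@#######@@#+. ###
38.7 tcp rel mouth3 (mm) [31.3 66.8 -2.4] F tool [ 0.3  0.3 -0. ]
scene 0.036 [226.7 188.1] [55, 71, 88]
scene 0.042 [225.5 187.5] [34, 63, 37]
scene 0.048 [224.3 186.9] [36, 25, 13]
scene 0.054 [223.1 186.3] [23, 35, 47]
scene 0.06 [221.9 185.7] [21, 52, 60]
scene 0.066 [220.8 185.1] [16, 20, 132]
side 0.036 [240.  168.1] [16, 2, 44]
side 0.042 [239.1 167.2] [22, 16, 12]
side 0.048 [238.1 166.3] [30, 22, 5]
side 0.054 [237.2 165.4] [25, 30, 8]
side 0.06 [236.3 164.6] [18, 30, 22]
side 0.066 [235.4 163.7] [17, 16, 30]
```

Request:
jog_arm(increments=[{"linear":[0,-0.012,0],"dr":[0,0,0],"gripper":-1},{"linear":[0,-0.008,0],"dr":[0,0,0],"gripper":-1},{"linear":[0,0,0],"dr":[0,0,0],"gripper":-1}])

```text
t: 39.22
tcp_pos: [0.4787, 0.2579, 0.0644]
tool_rot: [0.259, -0.151, 0.953, 0.043]
ft_force: [-3.3, 10.5, -0.8]
width: -0.0002
grasp_force: 5.6
```

Request:
jog_arm(increments=[{"linear":[0,-0.007,0],"dr":[0,0,0],"gripper":-1},{"linear":[0,0,0],"dr":[0,0,0],"gripper":-1}])

```text
t: 39.48
tcp_pos: [0.4788, 0.2573, 0.0645]
tool_rot: [0.259, -0.151, 0.953, 0.044]
ft_force: [-3.9, 19.4, -1.2]
width: 0.0001
grasp_force: 9.7
```

Request:
jog_arm(increments=[{"linear":[0,-0.006,0],"dr":[0,0,0],"gripper":-1},{"linear":[0,0,0],"dr":[0,0,0],"gripper":-1}])

```text
t: 39.72
tcp_pos: [0.4789, 0.2568, 0.0646]
tool_rot: [0.259, -0.151, 0.953, 0.045]
ft_force: [-6.2, 26.1, -0.6]
width: -0.0003
grasp_force: 13.3
```

Request:
jog_arm(increments=[{"linear":[0,0.04,0],"dr":[0,0,0],"gripper":-1},{"linear":[0,0.05,0],"dr":[0,0,0],"gripper":-1},{"linear":[0,0.05,-0.05],"dr":[0,0,0],"gripper":-1},{"linear":[0,0,-0.15],"dr":[0,0,0],"gripper":-1},{"linear":[0,0,-0.18],"dr":[0,0,0],"gripper":-1},{"linear":[0,0.1,-0.1],"dr":[0,0,0],"gripper":-1},{"linear":[0,0,0],"dr":[0,0,0],"gripper":-1}])

```text
t: 40.6
tcp_pos: [0.3895, 0.3002, 0.1922]
tool_rot: [0.262, -0.153, 0.952, 0.043]
ft_force: [1.2, 0.5, -0.4]
width: -0.0001
grasp_force: 0.0
```

```bash
python3 - <<'E'
from h import *
d,s,T,p=snap();print(s["t"],p.round(3))
ks={}
for n in("scene","side"):
    g=d[n];gr=cv2.cvtColor(g["image"],cv2.COLOR_RGB2GRAY)
    for y in(.036,.042,.048): print(n,y,proj(g,mouth(.07)+RT@np.array([.032,y,-.03]))[0].round(1))
    u,v=proj(g,mouth(.07)+RT@np.array([.032,.042,-.03]))[0].round().astype(int)
    for y in range(v-12,v+14): print("%3d "%y+"".join("@#*+-. "[min(6,int(gr[y,x])//30)] for x in range(u-14,u+16)))
    for y in(.07,0,-.07):
        print(brown(g,mouth(y)+U*.017,12))
E
```

```text
40.6 [0.389 0.3   0.192]
scene 0.036 [226.7 188.1]
scene 0.042 [225.5 187.5]
scene 0.048 [224.3 186.9]
175                             +*
176                             -*
177                              +
178                              -
179                              .
180                               
181                       .-.     
182                       +#*-    
183                       *@@#+...
184                       -#@@#*++
185             ++.        *@@@#**
186            -##+.       +@@####
187            +#@#+       -####@@
188             *@@*-      .*@@@@@
189             -#@@*.     .*@@@@#
190              +#@#-     .*#@@##
191               +##-      +#####
192                -*+.      +####
193                 -++.     .*@@@
194                  ++-...  .+##@
195                  -++++++---+*#
196                  .-++*+**+-+++
197                   .+*+-++**++-
198                   .-*+--.+***+
199                  ...-*+--+****
200                 ..  .++--+***+
[(40, [241.4, 190.1], [237, 186], [9, 9])]
[(35, [256.4, 196.8], [252, 193], [9, 8])]
[
[... 498 characters left out ...]
+++
166            *@@@@    -#@@@@###*
167            -#@@@#    -#@@@*#@*
168             +#@@@+   .*@@##@@*
169              *@@@#   .*@##@@@*
170              .+@@#.  .+#@@@@#*
171                .**++..+#@@@@**
172                 .+*+-- +@@@###
173                  .***+ -*###@@
174                  .-***+ +#@@@#
175                 ..-+*+-***#@@#
176                ....+#.+*#**##@
177               ...--.+#.-*#*+*+
178               ....-..**-****+ 
179             - +-.-.-+*##**+*. 
180             ...+-..+***#***+*+
[(29, [253.6, 170.4], [249, 166], [8, 9])]
[(20, [254.6, 170.0], [253, 167], [4, 7]), (33, [265.5, 181.7], [261, 177], [8, 9])]
[(36, [278.0, 193.4], [273, 188], [9, 10])]
```

```bash
python3 -c "
from cell import r
print(r.sign_off())"
```

```text
the job is handed in; nothing more can be done
None
```

I stood the three amber bottles in pockets 1, 2 and 3 in that order, slid the bolt home until it met its stop, and handed the job in at about 41 s; the hand-in call returned no verdict, so whether it passed is not known here.

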